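Feel the end float of two gear units and shim the worn one

TASK

One of the two gear units on the bench has too much end float. First push both shafts right in against their stops by their hubs, then pull out to feel which one travels too far, always gently, without shoving the cases about on their soft rubber mounts. Leave the worn unit's shaft pulled right out and set the white horseshoe spacer from the rack over it, between nose and hub, feet standing on the saddle; leave the sound unit's shaft pushed right in, and leave the other things on the bench alone.

Things in the scene. Friction and masses are not known exactly. Their poses are not given: they have to be found in the camera images.
- unit_a: gear unit: grey case 100x80x68 mm, x = 25 to 125 mm, top 113 mm up, on a steel plate (x = -60 to 135, 90 wide, 12 thick). Origin on the bench under the front face of its round nose (28 mm across, 25 long); x points from hub to case, z up; shaft axis 75 mm up. Under the gap before the nose a steel saddle block, x = -22 to -1, 44 wide, flat top 35 mm up. Either unit may be the worn one; it cannot be seen
- unit_b: second gear unit, in every visible way the same as unit_a, same frame and sizes. On both, the shaft (9 mm thick) comes out of the nose level along the unit's -x, roughly towards the robot. Sound units have about 4 mm of end float, worn ones about 11 mm
- hub_a (a point): centre of the steel hub (32 mm across, 20 mm long) on the shaft of unit_a, 75 mm up, axes as the unit's. It slides with the shaft along the unit's x between hidden stops, with about 2 N of drag, and stays where left. Right in, the hub's back face is 3 mm, its centre 13 mm, in front of the nose face. At the start it is somewhere between its stops
- hub_b (a point): centre of the hub on the shaft of unit_b; all as for hub_a
- nose_a (a point): centre of the front face of unit_a's round nose, on the shaft axis, 75 mm up, axes as the unit's. Nose and case ride on soft rubber mounts: they give about 1 mm along the shaft for each 5 N of push or pull on a stopped shaft and spring back. Gently means that they never shift by more than 3 mm (15 N)
- nose_b (a point): centre of the front face of unit_b's nose; all as for nose_a
- spacer: white plastic horseshoe, about 60 g: plate 10 mm thick (x), 40 wide (y), 70 high; a 13.5 mm wide slot runs from below 47 mm up. Stands upright in the rack, slot down. Origin at the middle of its feet, z up; same both ways round. Straddles the shaft, thickness along the shaft, feet on the saddle (slot end 2.5 mm clear of the shaft). Fits only the worn unit with its shaft right out (gap 14 mm)
- rack: fixed wooden block 50 x 70 x 30 mm; a pocket 20 mm deep in its top (12 x 42 mm) holds the spacer's feet, which stand 10 mm above the bench. Origin under its centre, axes along its sides
- screwdriver: loose screwdriver with yellow handle, lying; leave alone
- bearing: loose steel bearing ring, 40 mm across, 12 high; leave alone
- gearwheel: loose brass gear blank, 48 mm across, 22 high; leave alone
- board: loose green circuit board 110 x 70 mm, parts up to 19 mm high; leave alone
- jar: small jar, 60 mm across, 70 high; leave alone
- meter: orange hand meter 140 x 75 x 37 mm, lying; leave alone
- reel: metal reel standing on its flange, 56 mm across, 40 high; leave alone
Mind the look-alikes: they are no part of the job. Of the things shaped like the spacer, the white one is meant.

How it is judged:
By the outcome, as a careful person would: the job done as asked, in the order asked, and still so for the second after the job is handed in, with the robot touching nothing.
It also fails if it takes over 72 s, if anything falls off the work surface, if the arm or the gripper's body presses on something with over 40 N, if the wrist force passes 120 N, or if a joint passes its speed limit or range.

ROBOT

A 7-joint arm with a two-finger parallel gripper is mounted at the origin on the work surface. World frame = base frame: x ahead of the robot, y to its left, z up, the work surface at z = 0. Lengths are in m, angles in rad, forces in N, time in s.
With the tool pointing down it reaches from about 0.425 to 0.925 m from the base axis. Payload 6.8 kg.
Tool frame: the origin (TCP) lies between the finger pads; the fingertips stand 22 mm ahead of it and the grasp point (between the pads) lies 3 mm ahead of it (bot.tip_reach is the distance from the TCP to the fingertips, in m); z points along the fingers, x is the direction in which the jaws open and shut, and the axes are right-handed (so a half turn about z gives the same grasp; the last joint's range is limited). The gripper opens to 85 mm and grips with 20 to 120 N. Pads are 22 mm wide; open, the fingers measure 114 mm over their backs; the gripper's body (76 mm by 85 mm) begins 54 mm behind the grasp point. The pads swing forward as they close: fully open they stand 13 mm farther back than shut.
Start: joints at [-1.343, 0.477, 0.022, 1.555, -0.011, 1.109, -0.083], TCP at [0.222, 0.637, 0.253] pointing down, gripper open.
Joint ranges: [-2.96, 2.96], [-0.34, 2.1], [-1.41, 1.46], [0.24, 2.44], [-1.37, 4.51], [0.17, 1.92], [-2.96, 2.96]. Speed limits (rad/s): [2.39, 2.39, 3.14, 3.14, 3.14, 3.14, 3.14].

INTERFACE

Orientations are given as a unit quaternion [w, x, y, z].
In Python, from station import bot gives the robot as it stands.
- The arm moves only by the tool step_arm, never from a script. Its argument "targets" is a list of rows, each a list of 5 numbers: the shift along the tool's x, y, z in mm, then the turn about the tool's z in degrees, then the closure, from 0 (fully open) to 1 (shut). In form: [[dx, dy, dz, spin, jaw], ...]. A call has 1 to 20 rows; each row is the pose to reach, as a shift and turn from the pose commanded when the call began, along the tool's axes at that moment; what a row does not reach only later rows make up. A row lasts 1/12 s, in which the tool goes at most 41.7 mm and 7.16 degrees, less where a joint would pass 70% of its speed; a pose out of reach is approached as far as the arm can. A call with a gripper value outside its range is refused whole. The fingers move at their own pace and stop on an object; "newtons" is the grip in N (left out, the last holds). Time passes only in rows, so rows that repeat a pose let the fingers close. It gives the time, the measured TCP pose, the force and the opening at its end, in the units of the state.
- bot.get_obs(): the state, without advancing time (a new reading comes with each control period).
- bot.read_camera(name): name is "scene" or "side" or "wrist"; returns a dict with "frame" (480x640x3 uint8, red, green, blue), "z_map" (480x640 float32, m along the optical axis (not along the pixel's ray), 0 where there is no reading), "fov_y" (degrees; the focal length in pixels is half the picture's height over the tangent of half this angle, whatever the lens; pixels are square), "cx", "cy" (the principal point, pixels), "R" (3x3) and "t" (3): a world point X has camera coordinates R X + t. Camera axes: x right, y down, z forward; pixel columns grow to the right and rows downward; lengths in m; the calibration is good to about 2 mm. A picture is of the moment at which its call begins.
- bot.hand_in(): hands the job in, once; it reports no verdict.
The state is a dict: "t": time; "q": joint angles; "joint_vel": joint speeds; "joint_torque": joint torques, N m; "eef_pos": TCP position; "tool_rot": TCP orientation; "contact_force": force on the tool from outside, world axes, zero at the start; "torque": the same for the moment, N m; "gripper_width": opening from 0.0 (shut) to 1.0 (fully open).
Only numpy, scipy, OpenCV 4.12 (cv2) and the standard library are available. Lean on these libraries where they do the work, as an engineer would, in place of code of your own. Each camera call takes 0.05 s, during which the arm holds its last target.

## Working session

There is one attempt and no reset: what is moved stays moved. The work goes in short steps, Python scripts to look and compute and a tool call to move; the robot and the scene stay as the last step left them, time stands still between calls to the robot, and variables do not carry over. Pictures are saved under pics/ and viewed, and the job is handed in when it is done.

Besides the shell and the picture viewer there is one more tool, called after "Emit:" by a JSON object that holds its "fn" and its "kwargs", one argument or row to a line. step_arm: Moves the arm, as the interface text tells. Its arguments: {"type":"object","properties":{"targets":{"type":"array"},"newtons":{"type":"number"}},"required":["targets"]}

```bash
ls; mkdir -p pics
cat > h.py <<'E'
import numpy as np, cv2
from station import bot
def cam(n,save=None):
    c=bot.read_camera(n)
    if save: cv2.imwrite('pics/'+save,c['frame'][:,:,::-1])
    np.savez('pics/'+n+'.npz',**c)
    return c
def load(n): return dict(np.load('pics/'+n+'.npz'))
def f(c): return 240/np.tan(np.radians(float(c['fov_y']))/2)
def px(c,u,v,z=None):
    "world pt of pixel by depth"
    d=c['z_map'][int(round(v)),int(round(u))] if z is None else z
    k=f(c); p=np.array([(u-c['cx'])/k*d,(v-c['cy'])/k*d,d])
    return c['R'].T@(p-c['t'])
def plane(c,u,v,h):
    k=f(c); r=c['R'].T@np.array([(u-c['cx'])/k,(v-c['cy'])/k,1]); o=-c['R'].T@c['t']
    return o+r*(h-o[2])/r[2]
def proj(c,X):
    p=c['R']@np.asarray(X)+c['t']; k=f(c); return p[0]/p[2]*k+c['cx'],p[1]/p[2]*k+c['cy'],p[2]
def cloud(c):
    v,u=np.mgrid[0:480,0:640]; d=c['z_map']; k=f(c)
    P=np.stack([(u-c['cx'])/k*d,(v-c['cy'])/k*d,d],-1)
    return (P-c['t'])@c['R']
E
python3 - <<'E'
from h import *
for n in ['scene','side','wrist']:
    c=cam(n,n+'0.png'); print(n,c['fov_y'],c['cx'],c['cy'],-c['R'].T@c['t'],c['R'][2])
o=bot.get_obs(); print(o); print(bot.tip_reach)
E
```

```text
pics
scene 52.974392604051225 314.0055922501326 242.05490242765825 [ 1.18161148 -0.72061744  0.73684163] [-0.57643082  0.59622231 -0.55879018]
side 52.70430117087479 323.90026420940075 238.45125726149635 [ 0.40887257 -0.77890748  0.7677958 ] [ 0.06879418  0.76346148 -0.64217904]
wrist 70.42175593992216 320.9124246185001 244.81517578480234 [0.16135151 0.65884286 0.37391167] [ 0.24712297 -0.08869836 -0.96491598]
{'t': 0.15, 'q': array([-1.34311599,  0.47760473,  0.02232479,  1.55621635, -0.01147985,
        1.10926955, -0.08312917]), 'joint_vel': array([ 0.00116853, -0.00173965, -0.00063188, -0.00547349, -0.000419  ,
       -0.00048026, -0.0003993 ]), 'joint_torque': array([ 2.65130424e-03, -5.96919787e+01,  1.61028016e+00, -2.81490666e+01,
        1.26576779e-02,  6.65236468e-03, -1.43390810e-05]), 'eef_pos': array([0.22227491, 0.63691243, 0.25255567]), 'tool_rot': array([ 4.37525976e-04,  8.15318726e-01,  5.79012009e-01, -5.27074923e-04]), 'contact_force': array([ 0.37104947, -0.71673848, -0.76310204]), 'torque': array([ 0.02538494,  0.0258311 , -0.02043859]), 'gripper_width': 0.9960545816872665}
0.022
```

View pics/scene0.png

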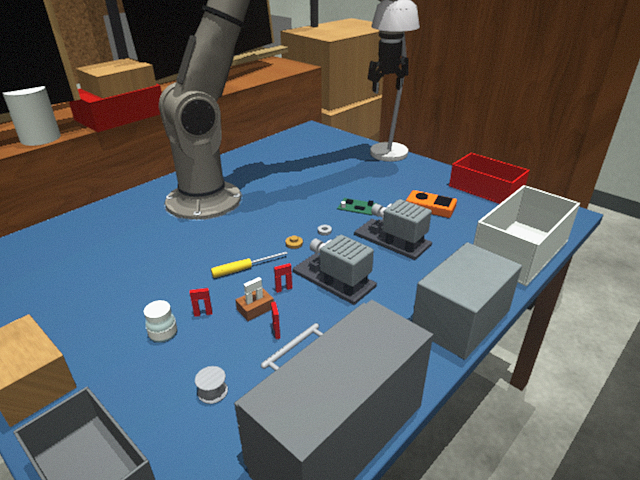

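View pics/side0.png

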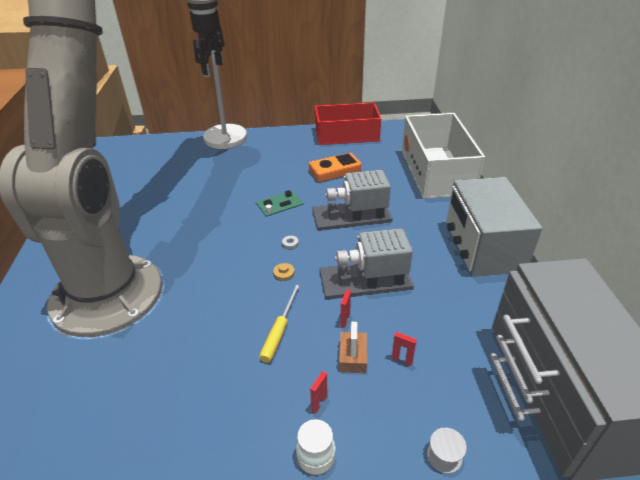

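View pics/wrist0.png

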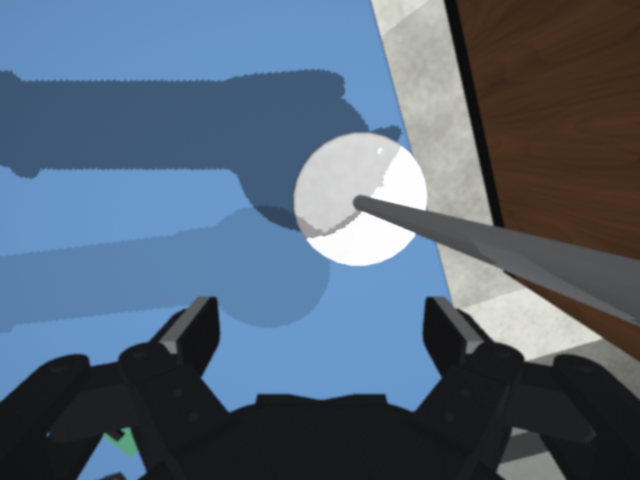

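Run:
```python
from h import *
for n in ['scene','side']:
    c=load(n); P=cloud(c); im=c['frame'].astype(int)
    for nm,(u0,v0,u1,v1) in {'scene':{'near':(290,225,380,305),'far':(350,190,440,260)},'side':{'near':(315,225,415,297),'far':(308,165,395,230)}}[n].items():
        Q=P[v0:v1,u0:u1].reshape(-1,3)
        for lo,hi,t in [(.108,.118,'top'),(.008,.016,'plate')]:
            q=Q[(Q[:,2]>lo)&(Q[:,2]<hi)]
            r=cv2.minAreaRect(q[:,:2].astype(np.float32)*1000); print(n,nm,t,len(q),r, 'z',np.median(q[:,2]))
    # bench & white spacer
    print('bench z',np.median(P[300:310,100:150,2]) )
    g=(im.min(-1)>150)&(P[...,2]>.04)&(P[...,2]<.11)
    k,l,s,ce=cv2.connectedComponentsWithStats(g.astype(np.uint8))
    for i in range(1,k):
        if s[i,4]>15: print(n,'white',s[i],P[l==i].min(0).round(3),P[l==i].max(0).round(3),P[l==i].mean(0).round(4))
    w=(im[...,0]>100)&(im[...,2]<80)&(im[...,0]>im[...,1]*1.3)&(P[...,2]>.02)&(P[...,2]<.034)
    k,l,s,ce=cv2.connectedComponentsWithStats(w.astype(np.uint8))
    for i in range(1,k):
        if s[i,4]>40: print(n,'brn/red',s[i],P[l==i].min(0).round(3),P[l==i].max(0).round(3))
for n,(a,b,e,d) in {'scene':(170,180,450,330),'side':(230,150,430,420)}.items():
    cv2.imwrite(f'pics/{n}1.png',cv2.resize(load(n)['frame'][b:d,a:e,::-1],None,fx=2.2 if n=='side' else 2.8,fy=2.2 if n=='side' else 2.8,interpolation=cv2.INTER_CUBIC))
```

```text
scene near top 772 ((608.2781372070312, -21.573604583740234), (97.09030151367188, 81.15165710449219), 1.9711720943450928) z 0.11055832747496355
scene near plate 1376 ((516.097412109375, 32.48529052734375), (242.12088012695312, 336.1118469238281), 37.3835563659668) z 0.011828405535233504
scene far top 841 ((615.8922119140625, 104.36814880371094), (96.99868774414062, 307.2859191894531), 2.104470729827881) z 0.11057030443916416
scene far plate 853 ((526.7817993164062, 248.53952026367188), (269.7679138183594, 251.21559143066406), 24.668703079223633) z 0.011764269360986726
bench z 1.3185454856273269e-05
scene white [292  13  18  12  95] [-1.815  2.11   0.041] [-1.724  2.322  0.108] [-1.7754  2.2157  0.0705]
scene white [380 200  25  17  82] [0.528 0.182 0.077] [0.62  0.249 0.11 ] [0.5647 0.2075 0.1014]
scene white [373 204   8   7  36] [0.509 0.197 0.083] [0.53  0.223 0.093] [0.5192 0.2085 0.0883]
scene white [556 207  18  18  18] [0.887 0.52  0.043] [0.914 0.531 0.105] [0.9008 0.5246 0.0746]
scene white [417 214   7   8  17] [0.643 0.19  0.107] [0.658 0.228 0.11 ] [0.6523 0.2138 0.1092]

[... 3070 characters left out ...]
side white [519 412   5   8  25] [ 0.751 -0.404  0.044] [ 0.76  -0.393  0.051] [ 0.7551 -0.3984  0.0471]
side white [ 297  420   37   45 1188] [ 0.395 -0.439  0.04 ] [ 0.451 -0.383  0.074] [ 0.4228 -0.4137  0.065 ]
side white [430 428  36  34 634] [ 0.6   -0.456  0.04 ] [ 0.653 -0.402  0.044] [ 0.6269 -0.4294  0.0412]
side brn/red [243  75  16   6  48] [0.269 1.118 0.02 ] [0.329 1.138 0.034]
side brn/red [319 116  54   6 129] [0.534 0.706 0.021] [0.714 0.725 0.034]
side brn/red [318 132  62   8 260] [0.52  0.591 0.02 ] [0.717 0.611 0.034]
side brn/red [310 153  51  25 458] [0.481 0.378 0.02 ] [0.626 0.481 0.034]
side brn/red [346 338   4  18  60] [ 0.494 -0.241  0.027] [ 0.506 -0.2    0.034]
```

View pics/side1.png

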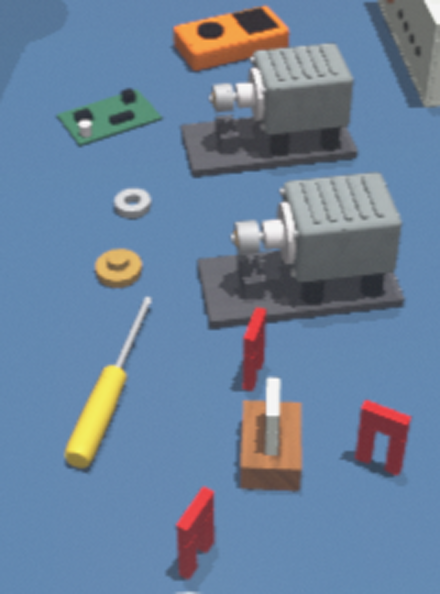

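View pics/scene1.png

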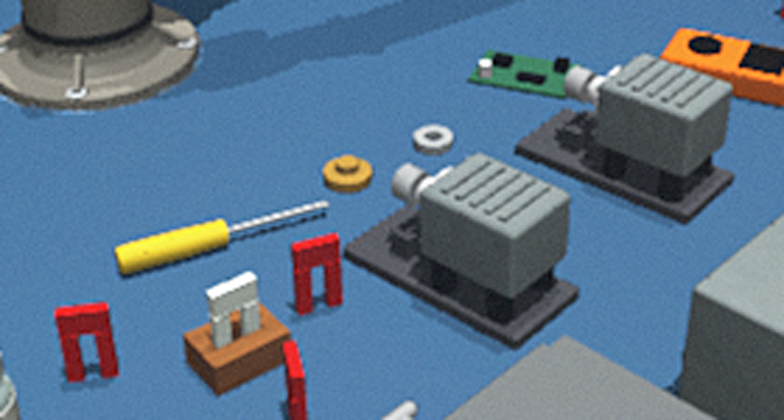

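Run:
```python
from h import *
for n in ['scene','side']:
    c=load(n); P=cloud(c).reshape(-1,3)
    for nm,yc in [('near',-.02),('far',.21)]:
        b=(abs(P[:,1]-yc)<.07)&(P[:,0]>.4)&(P[:,0]<.75)
        q=P[b&(P[:,2]>.108)&(P[:,2]<.118)]; print(n,nm,'top',cv2.minAreaRect(q[:,:2].astype(np.float32)*1000))
        q=P[b&(P[:,2]>.009)&(P[:,2]<.0145)]; print('   plate',cv2.minAreaRect(q[:,:2].astype(np.float32)*1000))
        q=P[b&(P[:,2]>.062)&(P[:,2]<.095)&(P[:,0]<.535)]; print('   hub',len(q),np.percentile(q,[1,99],axis=0).round(4).tolist(), 'zmax',q[:,2].max())
    im=c['frame'].reshape(-1,3).astype(int)
    red=(im[:,0]>110)&(im[:,1]<60)&(im[:,2]<70)&(P[:,0]>.35)&(P[:,0]<.7)&(P[:,1]<.1)&(P[:,1]>-.5)&(P[:,2]>.01)&(P[:,2]<.1)
    q=P[red]; _,lab,cen=cv2.kmeans(q[:,:2].astype(np.float32),3,None,(3,30,1e-5),5,0)
    for i in range(3): print('red',q[lab[:,0]==i].min(0).round(3),q[lab[:,0]==i].max(0).round(3))
    q=P[(abs(P[:,0]-.51)<.02)&(abs(P[:,1]+.223)<.03)&(P[:,2]>.076)&(P[:,2]<.084)]; print('spacer top',cv2.minAreaRect(q[:,:2].astype(np.float32)*1000))
    q=P[(abs(P[:,0]-.51)<.04)&(abs(P[:,1]+.223)<.05)&(P[:,2]>.026)&(P[:,2]<.034)]; print('rack top',cv2.minAreaRect(q[:,:2].astype(np.float32)*1000))
    L=P[(P[:,2]>.15)&(P[:,0]>.2)&(P[:,0]<.8)&(P[:,1]>-.5)&(P[:,1]<.8)]; print('tall',np.percentile(L,[1,50,99],axis=0).round(2).tolist() if len(L) else None)
```

```text
scene near top ((608.2781372070312, -21.573604583740234), (97.09030151367188, 81.15165710449219), 1.9711720943450928)
   plate ((534.801513671875, -21.516136169433594), (268.8495788574219, 123.72395324707031), 0.49326127767562866)
   hub 136 [[0.5061, -0.0399, 0.066], [0.5344, -0.0118, 0.0927]] zmax 0.093137066811568
scene far top ((610.8767700195312, 218.72250366210938), (97.6823501586914, 79.74754333496094), 4.999520778656006)
   plate ((536.2337036132812, 209.716552734375), (270.73651123046875, 135.94302368164062), 0.6018855571746826)
   hub 104 [[0.5096, 0.1968, 0.0638], [0.5339, 0.223, 0.0929]] zmax 0.09295946462608326
red [ 0.423 -0.332  0.01 ] [ 0.455 -0.299  0.073]
red [ 0.583 -0.256  0.01 ] [ 0.621 -0.228  0.072]
red [ 0.496 -0.199  0.01 ] [ 0.544 -0.114  0.072]
spacer top ((512.0147094726562, -222.08187866210938), (40.714874267578125, 11.76587200164795), 77.61576080322266)
rack top ((512.5780029296875, -221.93157958984375), (72.47843933105469, 54.88285446166992), 76.99561309814453)
tall [[0.2, -0.48, 0.15], [0.26, 0.6, 0.38], [0.8, 0.71, 0.53]]
side near top ((603.763305664
[... 336 characters left out ...]
484375), (97.95830535888672, 80.63134765625), 4.721742153167725)
   plate ((536.3192138671875, 215.9320831298828), (262.9154968261719, 138.65408325195312), 2.7660887241363525)
   hub 151 [[0.5026, 0.1954, 0.064], [0.5346, 0.2244, 0.0917]] zmax 0.0922130834844607
red [ 0.583 -0.257  0.011] [ 0.615 -0.233  0.072]
red [ 0.424 -0.333  0.01 ] [ 0.451 -0.303  0.07 ]
red [ 0.497 -0.153  0.01 ] [ 0.519 -0.116  0.071]
spacer top ((509.4736328125, -223.53482055664062), (39.192047119140625, 9.141142845153809), 81.4180908203125)
rack top ((509.26312255859375, -223.01547241210938), (72.50993347167969, 49.80940628051758), 80.60432434082031)
tall [[0.2, -0.49, 0.15], [0.79, -0.28, 0.17], [0.8, 0.71, 0.44]]
```

```bash
cat >> h.py <<'E'
from scipy.spatial.transform import Rotation as Ro
def rot(o): return Ro.from_quat(np.roll(o['tool_rot'],-1)).as_matrix()
def go(X,yaw=None):
    "X m; yaw (deg): world angle of tool x axis"
    o=bot.get_obs(); R=rot(o); d=R.T@(np.array(X)-o['eef_pos'])*1000
    y0=np.degrees(np.arctan2(R[1,0],R[0,0])); s=0 if yaw is None else -(yaw-y0)
    print('from',o['eef_pos'].round(4),'yaw',y0.round(2),'zaxis',R[:,2].round(4),'-> d',d.round(1),'spin',round(s,2),'t',o['t'],'F',o['contact_force'].round(2),'w',round(o['gripper_width'],3))
E
python3 -c "
from h import *
go([.45,.09,.27],93.5)"
```

```text
from [0.2223 0.6369 0.2526] yaw 70.76 zaxis [-4.0e-04 -1.3e-03 -1.0e+00] -> d [-441.4  395.2  -16.8] spin -22.74 t 0.15 F [ 0.37 -0.72 -0.76] w 0.996
```

Emit:
{"fn": "step_arm", "kwargs": {
  "targets": [
    [-20,18,-2,-2,0],
    [-50,45,-5,-5,0],
    [-80,72,-8,-8,0],
    [-110,99,-10,-11,0],
    [-140,126,-12,-14,0],
    [-170,153,-14,-17,0],
    [-200,180,-16,-20,0],
    [-230,206,-17,-22.7,0],
    [-260,233,-17,-22.7,0],
    [-290,260,-17,-22.7,0],
    [-320,287,-17,-22.7,0],
    [-350,314,-17,-22.7,0],
    [-380,341,-17,-22.7,0],
    [-405,363,-17,-22.7,0],
    [-425,381,-17,-22.7,0],
    [-436,391,-17,-22.7,0],
    [-441,395,-17,-22.7,0],
    [-441,395,-17,-22.7,0],
    [-441,395,-17,-22.7,0]
  ]
}}

```text
t: 1.73
eef_pos: [0.4497, 0.0916, 0.2702]
tool_rot: [-0.0, 0.685, 0.728, -0.0]
contact_force: [-0.8, -0.1, -0.1]
gripper_width: 1.002
```

Run:
```python
from h import *
go([.45,.09,.27],93.5)
c=cam('wrist','w1.png'); P=cloud(c).reshape(-1,3)
for nm,yc in [('near',-.02),('far',.21)]:
        b=(abs(P[:,1]-yc)<.08)&(P[:,0]>.4)&(P[:,0]<.75)
        q=P[b&(P[:,2]>.108)&(P[:,2]<.118)]; print(nm,'top',cv2.minAreaRect(q[:,:2].astype(np.float32)*1000))
        q=P[b&(P[:,2]>.07)&(P[:,2]<.095)&(P[:,0]<.538)]; print('   hub',len(q),np.percentile(q,[1,99],axis=0).round(4).tolist(), 'zmax',q[:,2].max())
```

```text
from [0.4497 0.0916 0.2702] yaw 93.49 zaxis [-4.e-04  3.e-04 -1.e+00] -> d [-1.6  0.2  0.2] spin -0.01 t 1.7333 F [-0.84 -0.05 -0.07] w 1.002
near top ((596.7640380859375, 1.759561538696289), (79.86127471923828, 32.45124435424805), 2.2423572540283203)
   hub 935 [[0.5007, -0.0386, 0.0712], [0.5334, -0.0088, 0.0926]] zmax 0.09323119957438353
far top ((593.0902099609375, 195.21424865722656), (62.50669860839844, 35.43296813964844), 2.4732351303100586)
   hub 441 [[0.5042, 0.1958, 0.0705], [0.5301, 0.2257, 0.0914]] zmax 0.09235612435337506
```

View pics/w1.png

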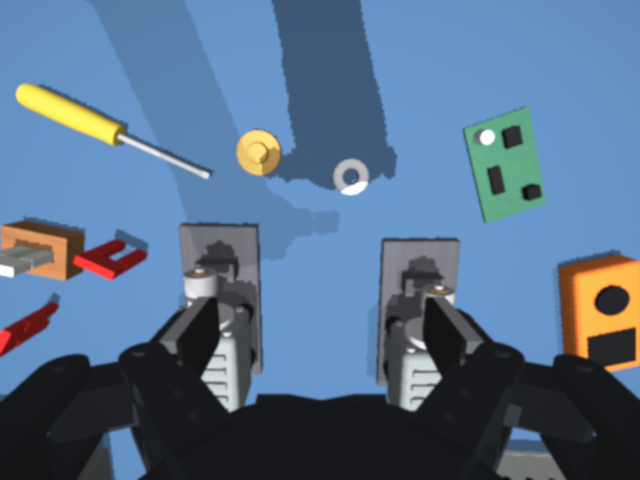

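Emit:
{"fn": "step_arm", "kwargs": {
  "targets": [
    [-10,10,0,0,0],
    [-40,30,0,0,0],
    [-75,65,0,0,0],
    [-100,95,0,1,0],
    [-110,108,0,1.5,0],
    [-112,112,0,1.5,0],
    [-112,112,0,1.5,0],
    [-112,112,0,1.5,0]
  ]
}}

```text
t: 2.45
eef_pos: [0.5678, -0.0122, 0.2697]
tool_rot: [-0.001, 0.694, 0.72, -0.0]
contact_force: [-0.3, 0.3, 0.2]
gripper_width: 1.001
```

Run:
```python
from h import *
go([.57,.21,.27],94.8)
c=cam('wrist','w2.png'); P=cloud(c).reshape(-1,3)
b=(abs(P[:,1]+.02)<.08)&(P[:,0]>.4)&(P[:,0]<.75)
q=P[b&(P[:,2]>.07)&(P[:,2]<.095)&(P[:,0]<.538)]; print('   hub',len(q),np.percentile(q,[1,99],axis=0).round(4).tolist(), 'zmax',q[:,2].max())
q=P[b&(P[:,2]>.009)&(P[:,2]<.0145)]; print('   plate',cv2.minAreaRect(q[:,:2].astype(np.float32)*1000))
```

```text
from [ 0.5678 -0.0122  0.2697] yaw 92.1 zaxis [-1.6e-03  7.0e-04 -1.0e+00] -> d [ 2.22e+02  1.03e+01 -1.00e-01] spin -2.7 t 2.45 F [-0.26  0.25  0.24] w 1.001
   hub 1191 [[0.502, -0.0391, 0.075], [0.5377, -0.0098, 0.0926]] zmax 0.09412980854466958
   plate ((483.7066345214844, -22.399559020996094), (124.81078338623047, 167.4444580078125), 89.9598159790039)
```

View pics/w2.png

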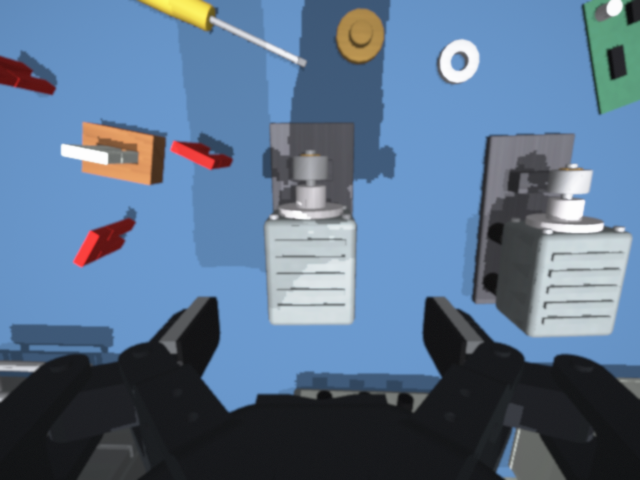

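Run:
```python
from h import *
c=load('wrist'); P=cloud(c).reshape(-1,3)
for nm,yc in [('near',-.02),('far',.21)]:
    b=(abs(P[:,1]-yc)<.08)&(P[:,0]>.4)&(P[:,0]<.75)
    q=P[b&(P[:,2]>.1105)&(P[:,2]<.118)]; r=cv2.minAreaRect(q[:,:2].astype(np.float32)*1000); print(nm,'top',r,np.median(q[:,2]))
    ang=np.radians(2.3 if nm=='near' else 4.9); a=np.array([np.cos(ang),np.sin(ang)])
    ce=np.array(r[0])/1000; d=P[:,:2]-ce; s=d@a; n=d@np.array([-a[1],a[0]])
    m=(abs(n)<.03)&(s<-.055)&(s>-.13)&(P[:,2]>.06)&(P[:,2]<.1)
    h,e=np.histogram(s[m],bins=np.arange(-.13,-.055,.001))
    for k in range(len(h)):
        mm=m&(s>=e[k])&(s<e[k+1])
        if h[k]: print(round(e[k]*1000+75,1),h[k],(n[mm].min()*1e3).round(1),(n[mm].max()*1e3).round(1),P[mm,2].max().round(4))
q=P[(abs(P[:,0]-.51)<.025)&(abs(P[:,1]+.223)<.03)&(P[:,2]>.077)&(P[:,2]<.084)]; print('spacer top',cv2.minAreaRect(q[:,:2].astype(np.float32)*1000))
q=P[(abs(P[:,0]-.51)<.04)&(abs(P[:,1]+.223)<.05)&(P[:,2]>.027)&(P[:,2]<.033)]; print('rack top',cv2.minAreaRect(q[:,:2].astype(np.float32)*1000))
im=c['frame'][:,:,::-1]
cv2.imwrite('pics/w2n.png',cv2.resize(im[115:235,250:370],None,fx=5,fy=5,interpolation=cv2.INTER_CUBIC))
cv2.imwrite('pics/w2s.png',cv2.resize(im[110:200,50:170],None,fx=5,fy=5,interpolation=cv2.INTER_CUBIC))
```

```text
near top ((606.4905395507812, -20.689605712890625), (95.68328857421875, 75.438232421875), 2.0991644859313965) 0.11160737233257326
-31.0 10 -3.9 4.0 0.0811
-30.0 10 -4.0 4.0 0.0807
-29.0 10 -4.0 4.0 0.0819
-28.0 10 -4.1 4.0 0.081
-27.0 38 -8.5 8.4 0.0853
-26.0 34 -14.5 14.6 0.0917
-25.0 35 -15.7 14.6 0.0921
-24.0 35 -15.6 14.6 0.0928
-23.0 46 -15.6 14.6 0.0935
-22.0 55 -15.7 14.6 0.0923
-21.0 39 -15.7 14.6 0.0921
-20.0 34 -14.7 14.6 0.0927
-19.0 34 -14.6 14.6 0.0918
-18.0 42 -14.7 14.6 0.0922
-17.0 51 -14.6 14.6 0.0923
-16.0 41 -14.8 14.6 0.0929
-15.0 35 -14.8 14.6 0.092
-14.0 35 -14.8 14.6 0.0924
-13.0 35 -14.9 14.6 0.0928
-12.0 51 -15.0 14.6 0.0924
-11.0 41 -15.0 14.6 0.0941
-10.0 38 -14.9 14.6 0.0925
-9.0 37 -15.0 14.6 0.0925
-8.0 35 -15.0 14.6 0.0929
-7.0 43 -15.1 14.6 0.0927
-6.0 15 -11.1 9.2 0.0915
-5.0 10 -4.5 3.7 0.0808
-4.0 10 -4.5 3.7 0.0811
-3.0 10 -4.6 3.7 0.0804
-2.0 10 -4.5 3.7 0.0809
-1.0 10 -4.6 3.7 0.081
0.0 66 -13.0 12.8 0.0903
1.0 36 -13.8 13.7 0.0894
2.0 40 -13.9 13.7 0.0901
3.0 34 -14.0 13.7 0.0904
4.0 33 -12.7 13.7 0.0908
5.0 31 -12.5 13.7 0.0909
6.0 30 -12.6 13.
[... 1305 characters left out ...]
.0 52 -11.7 15.5 0.0906
2.0 40 -11.3 11.1 0.0899
3.0 37 -11.7 12.2 0.0915
4.0 41 -11.5 12.4 0.0904
5.0 43 -11.6 11.4 0.0906
6.0 33 -11.5 8.5 0.0903
7.0 46 -12.1 11.3 0.0909
8.0 40 -11.4 10.8 0.0907
9.0 38 -11.8 11.5 0.0899
10.0 40 -12.2 12.2 0.0905
11.0 38 -12.0 9.9 0.0899
12.0 39 -11.6 10.7 0.09
13.0 41 -12.0 10.5 0.0902
14.0 36 -12.3 11.4 0.0901
15.0 43 -12.6 11.9 0.0905
16.0 38 -11.8 11.6 0.09
17.0 44 -12.1 10.6 0.0906
18.0 37 -25.4 10.9 0.0899
19.0 299 -27.9 27.8 0.1
spacer top ((511.3826599121094, -223.57579040527344), (41.597713470458984, 10.260499954223633), 80.70124816894531)
rack top ((511.28228759765625, -224.1291046142578), (71.6191177368164, 50.10711669921875), 80.85845184326172)
```

View pics/w2n.png

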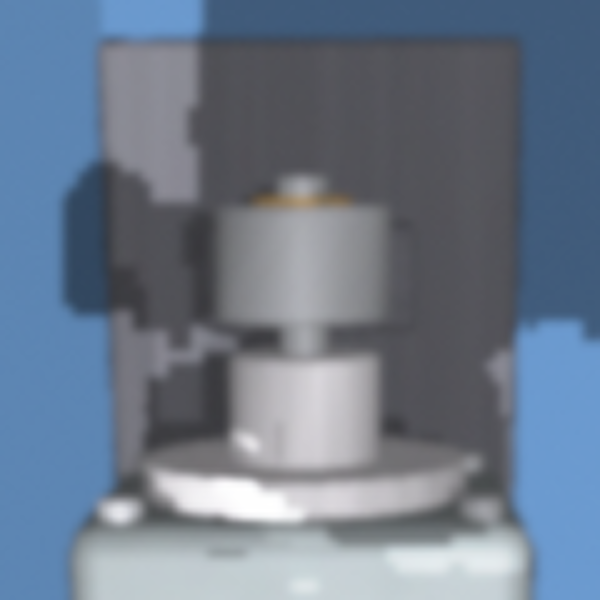

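View pics/w2s.png

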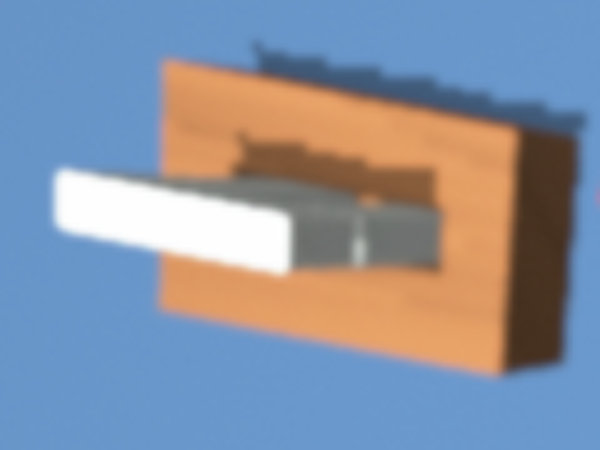

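Run:
```python
from h import *
go([.5122,-.0246,.15],92.3)
```

```text
from [ 0.5676 -0.0121  0.2699] yaw 92.13 zaxis [-1.4e-03  9.0e-04 -1.0e+00] -> d [-10.5 -55.6 120. ] spin -0.17 t 2.5 F [ 0.63 -0.58 -0.22] w 1.001
```

Emit:
{"fn": "step_arm", "kwargs": {
  "targets": [
    [-3,-15,10,0,0],
    [-8,-40,40,-0.2,0],
    [-10.5,-54,75,-0.2,0],
    [-10.5,-55.6,105,-0.2,0],
    [-10.5,-55.6,117,-0.2,0],
    [-10.5,-55.6,120,-0.2,0],
    [-10.5,-55.6,120,-0.2,0],
    [-10.5,-55.6,120,-0.2,0]
  ]
}}

```text
t: 3.17
eef_pos: [0.5139, -0.0258, 0.1513]
tool_rot: [0.0, 0.693, 0.721, 0.001]
contact_force: [0.7, -1.3, -0.4]
gripper_width: 1.001
```

Run:
```python
from h import *
go([.5122,-.0246,.078],92.3)
c=cam('wrist','w3.png'); P=cloud(c).reshape(-1,3)
b=(abs(P[:,1]+.024)<.025)&(P[:,0]>.49)&(P[:,0]<.53)&(P[:,2]>.088)&(P[:,2]<.097)
q=P[b];print(np.percentile(q,[1,99],axis=0).round(4).tolist())
```

```text
from [ 0.5139 -0.0258  0.1513] yaw 92.24 zaxis [ 1.4e-03  6.0e-04 -1.0e+00] -> d [ 1.2 -1.7 73.3] spin -0.06 t 3.1667 F [ 0.72 -1.3  -0.37] w 1.001
[[0.5058, -0.0343, 0.0881], [0.5254, -0.0145, 0.0928]]
```

View pics/w3.png

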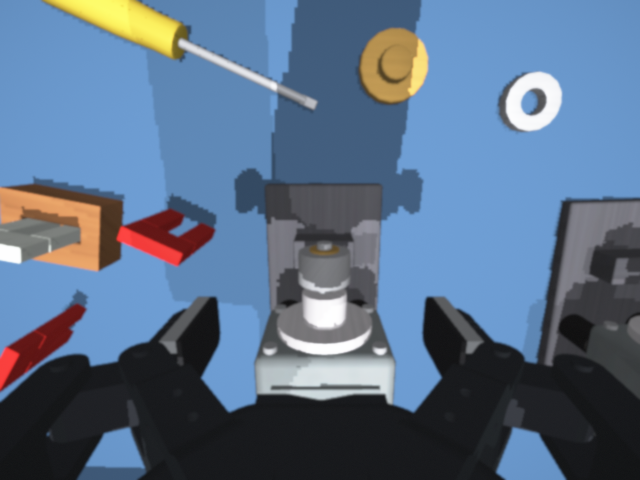

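Emit:
{"fn": "step_arm", "kwargs": {
  "targets": [
    [0.5,-1,20,0,0],
    [1,-1.7,45,0,0],
    [1.2,-1.7,64,0,0],
    [1.2,-1.7,72,0,0],
    [1.2,-1.7,73.3,0,0],
    [1.2,-1.7,73.3,0,0],
    [1.2,-1.7,73.3,0,0]
  ],
  "newtons": 20
}}

```text
t: 3.8
eef_pos: [0.5127, -0.0255, 0.0783]
tool_rot: [0.001, 0.694, 0.72, 0.001]
contact_force: [0.4, 0.7, 0.5]
gripper_width: 0.999
```

Run:
```python
from h import *
go([.5122,-.0246,.078],92.3)
print(bot.get_obs()['torque'])
```

```text
from [ 0.5127 -0.0255  0.0783] yaw 92.15 zaxis [ 2.2e-03  2.0e-04 -1.0e+00] -> d [ 1.  -0.5  0.3] spin -0.15 t 3.8 F [0.41 0.65 0.52] w 0.999
[ 0.03277723 -0.02046083 -0.06363394]
```

Emit:
{"fn": "step_arm", "kwargs": {
  "targets": [
    [1,0,0,0,0.5],
    [1,0,0,0,0.5],
    [1,0,0,0,0.55],
    [1,0,0,0,0.6],
    [1,0,0,0,0.65],
    [1,0,0,0,0.7],
    [1,0,0,0,0.75],
    [1,0,0,0,0.75]
  ],
  "newtons": 20
}}

```text
t: 4.47
eef_pos: [0.512, -0.024, 0.0774]
tool_rot: [-0.0, 0.694, 0.72, 0.0]
contact_force: [-0.8, 1.7, 5.9]
gripper_width: 0.365
```

Run:
```python
from h import *
go([.5122,-.0246,.078],92.3)
print(bot.get_obs()['torque'])
```

```text
from [ 0.512  -0.024   0.0774] yaw 92.18 zaxis [ 6.e-04  8.e-04 -1.e+00] -> d [-0.6  0.2 -0.6] spin -0.12 t 4.4667 F [-0.75  1.75  5.88] w 0.365
[ 0.51971422  0.26013096 -0.02722931]
```

Emit:
{"fn": "step_arm", "kwargs": {
  "targets": [
    [0,0.7,0,0,0.75],
    [0,1.4,0,0,0.75],
    [0,2,0,0,0.75],
    [0,2,0,0,0.75]
  ]
}}

```text
t: 4.8
eef_pos: [0.5138, -0.024, 0.0774]
tool_rot: [-0.0, 0.694, 0.72, 0.0]
contact_force: [-2.9, 2.2, 7.4]
gripper_width: 0.366
```

Emit:
{"fn": "step_arm", "kwargs": {
  "targets": [
    [0,0.4,0,0,0.75],
    [0,0.8,0,0,0.75],
    [0,0.8,0,0,0.75]
  ]
}}

```text
t: 5.05
eef_pos: [0.5145, -0.0239, 0.0774]
tool_rot: [-0.0, 0.694, 0.72, 0.0]
contact_force: [-1.9, 2.7, 7.8]
gripper_width: 0.364
```

Emit:
{"fn": "step_arm", "kwargs": {
  "targets": [
    [0,0.4,0,0,0.75],
    [0,0.8,0,0,0.75],
    [0,0.8,0,0,0.75]
  ]
}}

```text
t: 5.3
eef_pos: [0.5153, -0.0239, 0.0774]
tool_rot: [-0.0, 0.694, 0.72, 0.0]
contact_force: [-2.3, 2.0, 7.4]
gripper_width: 0.368
```

Emit:
{"fn": "step_arm", "kwargs": {
  "targets": [
    [0,0.4,0,0,0.75],
    [0,0.8,0,0,0.75],
    [0,0.8,0,0,0.75]
  ]
}}

```text
t: 5.55
eef_pos: [0.5157, -0.0238, 0.0774]
tool_rot: [-0.001, 0.694, 0.72, 0.0]
contact_force: [-3.2, 2.4, 8.6]
gripper_width: 0.367
```

Emit:
{"fn": "step_arm", "kwargs": {
  "targets": [
    [0,0.3,0,0,0.75],
    [0,0.6,0,0,0.75],
    [0,0.6,0,0,0.75]
  ]
}}

```text
t: 5.8
eef_pos: [0.5159, -0.0238, 0.0774]
tool_rot: [-0.001, 0.694, 0.72, -0.0]
contact_force: [-4.6, 2.2, 10.0]
gripper_width: 0.364
```

Emit:
{"fn": "step_arm", "kwargs": {
  "targets": [
    [0,0.5,0,0,0.75],
    [0,1,0,0,0.75],
    [0,1,0,0,0.75]
  ]
}}

```text
t: 6.05
eef_pos: [0.5163, -0.0238, 0.0774]
tool_rot: [-0.001, 0.694, 0.72, -0.001]
contact_force: [-6.8, 2.2, 12.9]
gripper_width: 0.366
```

Emit:
{"fn": "step_arm", "kwargs": {
  "targets": [
    [0,-0.8,0,0,0.75],
    [0,-1.6,0,0,0.75],
    [0,-2.2,0,0,0.75],
    [0,-2.2,0,0,0.75]
  ]
}}

```text
t: 6.38
eef_pos: [0.5154, -0.0238, 0.0774]
tool_rot: [-0.0, 0.694, 0.72, 0.0]
contact_force: [-1.8, 2.6, 7.3]
gripper_width: 0.362
```

Near hub is against its inner stop, force let down. Release, rise, and go to the far unit.

Emit:
{"fn": "step_arm", "kwargs": {
  "targets": [
    [0,0,0,0,0.6],
    [0,0,0,0,0.4],
    [0,0,0,0,0.2],
    [0,0,0,0,0],
    [0,0,0,0,0],
    [0,0,-15,0,0],
    [0,0,-45,0,0],
    [0,0,-75,0,0],
    [0,0,-85,0,0],
    [0,0,-85,0,0]
  ]
}}

```text
t: 7.22
eef_pos: [0.5172, -0.0244, 0.1645]
tool_rot: [0.002, 0.694, 0.72, 0.002]
contact_force: [1.1, 0.1, 0.1]
gripper_width: 1.001
```

Run:
```python
from h import *
go([.5159,.2094,.16],94.7)
c=cam('wrist','w4.png'); P=cloud(c).reshape(-1,3)
ang=np.radians(2.3);a=np.array([np.cos(ang),np.sin(ang)]);d=P[:,:2]-[.5316,-.0237];s=d@a*1e3;n=d@[-a[1],a[0]]*1e3
m=(abs(n)<18)&(P[:,2]>.087)&(P[:,2]<.098)&(s>-40)&(s<15)
h,e=np.histogram(s[m],bins=np.arange(-40,15,1));print([(int(a),int(b)) for a,b in zip(e,h)])
```

```text
from [ 0.5172 -0.0244  0.1645] yaw 92.15 zaxis [ 5.3e-03  8.0e-04 -1.0e+00] -> d [233.7   7.4   4.7] spin -2.55 t 7.2167 F [1.08 0.13 0.15] w 1.001
[(-40, 0), (-39, 0), (-38, 0), (-37, 0), (-36, 0), (-35, 0), (-34, 0), (-33, 0), (-32, 0), (-31, 0), (-30, 0), (-29, 0), (-28, 0), (-27, 0), (-26, 0), (-25, 0), (-24, 0), (-23, 68), (-22, 61), (-21, 61), (-20, 57), (-19, 57), (-18, 53), (-17, 60), (-16, 57), (-15, 52), (-14, 59), (-13, 60), (-12, 53), (-11, 58), (-10, 53), (-9, 46), (-8, 62), (-7, 53), (-6, 55), (-5, 50), (-4, 57), (-3, 18), (-2, 0), (-1, 1), (0, 45), (1, 41), (2, 36), (3, 38), (4, 37), (5, 40), (6, 39), (7, 37), (8, 33), (9, 38), (10, 36), (11, 37), (12, 39), (13, 34)]
```

View pics/w4.png

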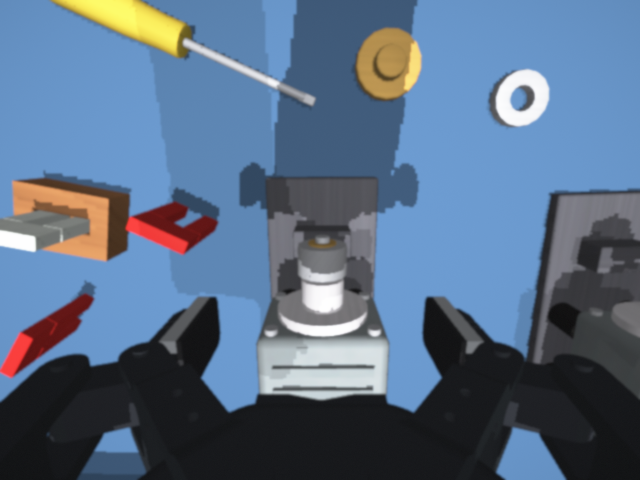

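Emit:
{"fn": "step_arm", "kwargs": {
  "targets": [
    [15,1,-5,0,0],
    [45,2,-5,-0.5,0],
    [85,3,-5,-1,0],
    [125,4,-5,-1.5,0],
    [165,5,-5,-2,0],
    [200,6,-5,-2.5,0],
    [222,7,0,-2.5,0],
    [231,7.4,3,-2.5,0],
    [233.7,7.4,4.7,-2.5,0],
    [233.7,7.4,4.7,-2.5,0],
    [233.7,7.4,4.7,-2.5,0]
  ]
}}

```text
t: 8.18
eef_pos: [0.5139, 0.207, 0.1566]
tool_rot: [0.0, 0.679, 0.734, -0.001]
contact_force: [-0.7, -0.1, -0.5]
gripper_width: 1.0
```

Run:
```python
from h import *
c=cam('wrist','w5.png'); P=cloud(c).reshape(-1,3)
ang=np.radians(4.7);a=np.array([np.cos(ang),np.sin(ang)]);N=np.array([.6098,.2170])-.075*a;d=P[:,:2]-N;s=d@a*1e3;n=d@[-a[1],a[0]]*1e3
m=(abs(n)<18)&(P[:,2]>.087)&(P[:,2]<.098)&(s>-40)&(s<15)
h,e=np.histogram(s[m],bins=np.arange(-40,15,1));print([(int(a),int(b)) for a,b in zip(e,h)])
for lo,hi in [(-25,-16),(-15,-7),(2,8),(10,15)]:
    q=m&(s>lo)&(s<hi); z=P[q,2]; print(lo,hi,n[q].min(),n[q].max(),n[q].mean())
print(N, N+a*-.0165); X=N+a*-.0195; print(X)
go([X[0],X[1],.078],94.7)
```

```text
[(-40, 0), (-39, 0), (-38, 0), (-37, 0), (-36, 0), (-35, 0), (-34, 0), (-33, 0), (-32, 0), (-31, 0), (-30, 0), (-29, 0), (-28, 0), (-27, 2), (-26, 94), (-25, 59), (-24, 57), (-23, 64), (-22, 55), (-21, 69), (-20, 54), (-19, 65), (-18, 56), (-17, 62), (-16, 58), (-15, 60), (-14, 54), (-13, 61), (-12, 62), (-11, 58), (-10, 54), (-9, 62), (-8, 50), (-7, 54), (-6, 11), (-5, 0), (-4, 0), (-3, 0), (-2, 0), (-1, 0), (0, 46), (1, 37), (2, 42), (3, 38), (4, 41), (5, 39), (6, 41), (7, 40), (8, 36), (9, 37), (10, 37), (11, 42), (12, 37), (13, 48)]
-25 -16 -9.542225930257302 14.632927823305346 2.497954817160156
-15 -7 -9.095516645338764 14.886942594500724 2.660956856876971
2 8 -7.444360854247939 11.535695914406617 2.203207133755722
10 15 -6.92930898894243 10.994847969738332 1.9621041843621203
[0.5350522  0.21085461] [0.51860768 0.20950263]
[0.51561777 0.20925681]
from [0.5141 0.2069 0.1569] yaw 94.48 zaxis [-6.0e-04 -1.3e-03 -1.0e+00] -> d [ 2.3  1.7 78.9] spin -0.22 t 8.2333 F [ 0.64  0.13 -0.07] w 1.004
```

View pics/w5.png

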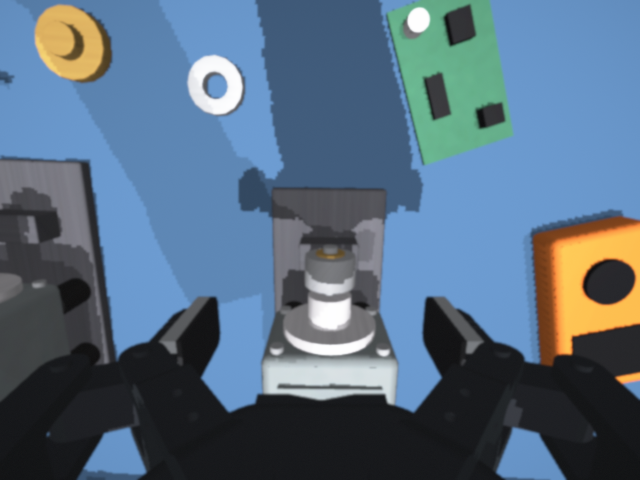

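Emit:
{"fn": "step_arm", "kwargs": {
  "targets": [
    [2,1,20,0,0],
    [4.7,1.7,45,-0.2,0],
    [4.7,1.7,68,-0.2,0],
    [4.7,1.7,77,-0.2,0],
    [4.7,1.7,78.9,-0.2,0],
    [4.7,1.7,78.9,-0.2,0],
    [4.7,1.7,78.9,-0.2,0]
  ]
}}

```text
t: 8.82
eef_pos: [0.5162, 0.2138, 0.0795]
tool_rot: [0.0, 0.677, 0.736, 0.001]
contact_force: [-1.1, 0.5, -0.3]
gripper_width: 1.0
```

Run:
```python
from h import *
go([.5156,.2117,.078],94.7)
```

```text
from [0.5162 0.2138 0.0795] yaw 94.79 zaxis [ 1.5e-03  6.0e-04 -1.0e+00] -> d [-2.1 -0.8  1.5] spin 0.09 t 8.8167 F [-1.1   0.51 -0.33] w 1.0
```

Emit:
{"fn": "step_arm", "kwargs": {
  "targets": [
    [-2,-0.8,1.5,0,0.5],
    [-2,-0.8,1.5,0,0.5],
    [-2,-0.8,1.5,0,0.5],
    [-2,-0.8,1.5,0,0.55],
    [-2,-0.8,1.5,0,0.6],
    [-2,-0.8,1.5,0,0.65],
    [-2,-0.8,1.5,0,0.7],
    [-2,-0.8,1.5,0,0.75],
    [-2,-0.8,1.5,0,0.75]
  ],
  "newtons": 20
}}

```text
t: 9.57
eef_pos: [0.5149, 0.2125, 0.0772]
tool_rot: [0.0, 0.677, 0.736, 0.0]
contact_force: [-1.5, 1.0, 6.1]
gripper_width: 0.366
```

Emit:
{"fn": "step_arm", "kwargs": {
  "targets": [
    [0,0.7,0,0,0.75],
    [0,1.4,0,0,0.75],
    [0,2,0,0,0.75],
    [0,2,0,0,0.75]
  ]
}}

```text
t: 9.9
eef_pos: [0.5167, 0.2126, 0.0773]
tool_rot: [-0.0, 0.677, 0.736, 0.0]
contact_force: [-1.8, 0.2, 6.9]
gripper_width: 0.367
```

Emit:
{"fn": "step_arm", "kwargs": {
  "targets": [
    [0,0.4,0,0,0.75],
    [0,0.8,0,0,0.75],
    [0,0.8,0,0,0.75]
  ]
}}

```text
t: 10.15
eef_pos: [0.5175, 0.2126, 0.0772]
tool_rot: [-0.0, 0.677, 0.736, 0.0]
contact_force: [-2.0, -0.4, 6.6]
gripper_width: 0.364
```

Emit:
{"fn": "step_arm", "kwargs": {
  "targets": [
    [0,0.4,0,0,0.75],
    [0,0.8,0,0,0.75],
    [0,0.8,0,0,0.75]
  ]
}}

```text
t: 10.4
eef_pos: [0.5183, 0.2127, 0.0772]
tool_rot: [-0.0, 0.677, 0.736, 0.0]
contact_force: [-2.0, 0.5, 7.1]
gripper_width: 0.367
```

Emit:
{"fn": "step_arm", "kwargs": {
  "targets": [
    [0,0.5,0,0,0.75],
    [0,1,0,0,0.75],
    [0,1,0,0,0.75]
  ]
}}

```text
t: 10.65
eef_pos: [0.5187, 0.2127, 0.0772]
tool_rot: [-0.001, 0.676, 0.736, -0.0]
contact_force: [-3.0, 0.4, 9.3]
gripper_width: 0.367
```

Emit:
{"fn": "step_arm", "kwargs": {
  "targets": [
    [0,0.4,0,0,0.75],
    [0,0.8,0,0,0.75],
    [0,0.8,0,0,0.75]
  ]
}}

```text
t: 10.9
eef_pos: [0.5191, 0.2127, 0.0772]
tool_rot: [-0.001, 0.676, 0.736, -0.001]
contact_force: [-5.2, 1.0, 11.2]
gripper_width: 0.371
```

Emit:
{"fn": "step_arm", "kwargs": {
  "targets": [
    [0,0.4,0,0,0.75],
    [0,0.8,0,0,0.75],
    [0,0.8,0,0,0.75]
  ]
}}

```text
t: 11.15
eef_pos: [0.5194, 0.2128, 0.0772]
tool_rot: [-0.001, 0.676, 0.736, -0.001]
contact_force: [-7.5, -1.3, 10.7]
gripper_width: 0.364
```

Emit:
{"fn": "step_arm", "kwargs": {
  "targets": [
    [0,-1,0,0,0.75],
    [0,-2,0,0,0.75],
    [0,-3,0,0,0.75],
    [0,-4,0,0,0.75],
    [0,-5,0,0,0.75],
    [0,-5.5,0,0,0.75],
    [0,-5.5,0,0,0.75]
  ]
}}

```text
t: 11.73
eef_pos: [0.516, 0.2125, 0.0773]
tool_rot: [0.0, 0.677, 0.736, 0.001]
contact_force: [2.3, 0.8, 4.9]
gripper_width: 0.365
```

Emit:
{"fn": "step_arm", "kwargs": {
  "targets": [
    [0,-0.4,0,0,0.75],
    [0,-0.8,0,0,0.75],
    [0,-0.8,0,0,0.75]
  ]
}}

```text
t: 11.98
eef_pos: [0.5151, 0.2125, 0.0772]
tool_rot: [0.0, 0.677, 0.736, 0.001]
contact_force: [2.2, 1.1, 5.0]
gripper_width: 0.365
```

Emit:
{"fn": "step_arm", "kwargs": {
  "targets": [
    [0,-0.4,0,0,0.75],
    [0,-0.8,0,0,0.75],
    [0,-0.8,0,0,0.75]
  ]
}}

```text
t: 12.23
eef_pos: [0.5143, 0.2124, 0.0772]
tool_rot: [0.0, 0.677, 0.736, 0.001]
contact_force: [2.3, 1.4, 5.9]
gripper_width: 0.364
```

Emit:
{"fn": "step_arm", "kwargs": {
  "targets": [
    [0,-0.4,0,0,0.75],
    [0,-0.8,0,0,0.75],
    [0,-0.8,0,0,0.75]
  ]
}}

```text
t: 12.48
eef_pos: [0.5135, 0.2123, 0.0773]
tool_rot: [0.0, 0.677, 0.736, 0.001]
contact_force: [1.5, 1.2, 6.0]
gripper_width: 0.368
```

Emit:
{"fn": "step_arm", "kwargs": {
  "targets": [
    [0,-0.4,0,0,0.75],
    [0,-0.8,0,0,0.75],
    [0,-0.8,0,0,0.75]
  ]
}}

```text
t: 12.73
eef_pos: [0.5127, 0.2123, 0.0772]
tool_rot: [0.0, 0.677, 0.736, 0.001]
contact_force: [2.4, 1.1, 6.5]
gripper_width: 0.367
```

Emit:
{"fn": "step_arm", "kwargs": {
  "targets": [
    [0,-0.8,0,0,0.75],
    [0,-1.6,0,0,0.75],
    [0,-2.4,0,0,0.75],
    [0,-3.2,0,0,0.75],
    [0,-3.2,0,0,0.75]
  ]
}}

```text
t: 13.15
eef_pos: [0.5094, 0.2121, 0.0773]
tool_rot: [0.0, 0.676, 0.736, 0.001]
contact_force: [1.6, 0.7, 4.6]
gripper_width: 0.368
```

Emit:
{"fn": "step_arm", "kwargs": {
  "targets": [
    [0,-0.4,0,0,0.75],
    [0,-0.8,0,0,0.75],
    [0,-0.8,0,0,0.75]
  ]
}}

```text
t: 13.4
eef_pos: [0.5087, 0.212, 0.0772]
tool_rot: [0.0, 0.677, 0.736, 0.001]
contact_force: [2.0, 0.8, 5.2]
gripper_width: 0.368
```

Emit:
{"fn": "step_arm", "kwargs": {
  "targets": [
    [0,-0.4,0,0,0.75],
    [0,-0.8,0,0,0.75],
    [0,-0.8,0,0,0.75]
  ]
}}

```text
t: 13.65
eef_pos: [0.5079, 0.212, 0.0772]
tool_rot: [0.0, 0.676, 0.736, 0.001]
contact_force: [2.5, 0.3, 6.5]
gripper_width: 0.366
```

Emit:
{"fn": "step_arm", "kwargs": {
  "targets": [
    [0,-0.4,0,0,0.75],
    [0,-0.8,0,0,0.75],
    [0,-0.8,0,0,0.75]
  ]
}}

```text
t: 13.9
eef_pos: [0.5071, 0.2119, 0.0772]
tool_rot: [0.0, 0.676, 0.736, 0.001]
contact_force: [1.5, 1.0, 5.1]
gripper_width: 0.37
```

Emit:
{"fn": "step_arm", "kwargs": {
  "targets": [
    [0,-0.4,0,0,0.75],
    [0,-0.8,0,0,0.75],
    [0,-0.8,0,0,0.75]
  ]
}}

```text
t: 14.15
eef_pos: [0.5065, 0.2119, 0.0773]
tool_rot: [0.0, 0.676, 0.736, 0.001]
contact_force: [2.4, 1.4, 4.6]
gripper_width: 0.369
```

Emit:
{"fn": "step_arm", "kwargs": {
  "targets": [
    [0,-0.4,0,0,0.75],
    [0,-0.8,0,0,0.75],
    [0,-0.8,0,0,0.75]
  ]
}}

```text
t: 14.4
eef_pos: [0.5059, 0.2118, 0.0772]
tool_rot: [0.0, 0.676, 0.736, 0.001]
contact_force: [5.0, 2.5, 4.2]
gripper_width: 0.364
```

Emit:
{"fn": "step_arm", "kwargs": {
  "targets": [
    [0,-0.4,0,0,0.75],
    [0,-0.8,0,0,0.75],
    [0,-0.8,0,0,0.75]
  ]
}}

```text
t: 14.65
eef_pos: [0.5056, 0.2118, 0.0772]
tool_rot: [0.001, 0.677, 0.736, 0.001]
contact_force: [5.7, 2.7, 2.5]
gripper_width: 0.365
```

Emit:
{"fn": "step_arm", "kwargs": {
  "targets": [
    [0,-0.4,0,0,0.75],
    [0,-0.8,0,0,0.75],
    [0,-0.8,0,0,0.75]
  ]
}}

```text
t: 14.9
eef_pos: [0.5053, 0.2118, 0.0773]
tool_rot: [0.001, 0.677, 0.736, 0.002]
contact_force: [7.6, 2.8, 1.6]
gripper_width: 0.368
```

Emit:
{"fn": "step_arm", "kwargs": {
  "targets": [
    [0,0.8,0,0,0.75],
    [0,1.6,0,0,0.75],
    [0,2.2,0,0,0.75],
    [0,2.2,0,0,0.75]
  ]
}}

```text
t: 15.23
eef_pos: [0.5062, 0.2119, 0.0772]
tool_rot: [0.0, 0.677, 0.736, 0.001]
contact_force: [3.8, 1.8, 6.1]
gripper_width: 0.367
```

Emit:
{"fn": "step_arm", "kwargs": {
  "targets": [
    [0,0.6,0,0,0.75],
    [0,0.8,0,0,0.75],
    [0,0.8,0,0,0.6],
    [0,0.8,0,0,0.4],
    [0,0.8,0,0,0.2],
    [0,0.8,0,0,0],
    [0,0.8,0,0,0],
    [0,0.8,-15,0,0],
    [0,0.8,-45,0,0],
    [0,0.8,-80,0,0],
    [0,0.8,-87,0,0],
    [0,0.8,-87,0,0],
    [0,0.8,-87,0,0]
  ]
}}

```text
t: 16.32
eef_pos: [0.5061, 0.2115, 0.1637]
tool_rot: [-0.0, 0.676, 0.737, 0.0]
contact_force: [0.4, 0.1, -1.1]
gripper_width: 0.998
```

Run:
```python
from h import *
c=cam('wrist','w6.png'); P=cloud(c).reshape(-1,3)
ang=np.radians(4.7);a=np.array([np.cos(ang),np.sin(ang)]);N=np.array([.6098,.2170])-.075*a;d=P[:,:2]-N;s=d@a*1e3;n=d@[-a[1],a[0]]*1e3
m=(abs(n)<18)&(P[:,2]>.087)&(P[:,2]<.098)&(s>-45)&(s<15)
h,e=np.histogram(s[m],bins=np.arange(-45,15,1));print([(int(a),int(b)) for a,b in zip(e,h)])
go([.5154,-.0245,.160],92.2)
```

```text
[(-45, 0), (-44, 0), (-43, 0), (-42, 0), (-41, 0), (-40, 0), (-39, 0), (-38, 0), (-37, 0), (-36, 0), (-35, 0), (-34, 79), (-33, 57), (-32, 61), (-31, 61), (-30, 57), (-29, 56), (-28, 53), (-27, 60), (-26, 52), (-25, 62), (-24, 56), (-23, 59), (-22, 53), (-21, 51), (-20, 65), (-19, 48), (-18, 51), (-17, 59), (-16, 56), (-15, 45), (-14, 17), (-13, 0), (-12, 0), (-11, 0), (-10, 0), (-9, 0), (-8, 0), (-7, 0), (-6, 0), (-5, 0), (-4, 0), (-3, 0), (-2, 0), (-1, 0), (0, 44), (1, 42), (2, 36), (3, 35), (4, 35), (5, 37), (6, 31), (7, 34), (8, 39), (9, 32), (10, 37), (11, 37), (12, 36), (13, 29)]
from [0.5055 0.2112 0.1629] yaw 94.87 zaxis [-1.5e-03 -7.0e-04 -1.0e+00] -> d [-235.7  -10.2    3. ] spin 2.67 t 16.3667 F [-0.27 -0.45 -0.39] w 1.001
```

View pics/w6.png

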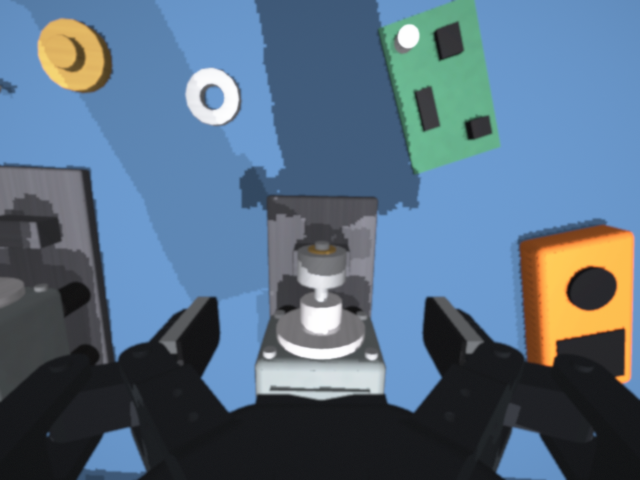

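Emit:
{"fn": "step_arm", "kwargs": {
  "targets": [
    [-15,-1,-3,0,0],
    [-45,-2,-3,0.5,0],
    [-85,-4,-3,1,0],
    [-125,-6,-3,1.5,0],
    [-165,-8,-3,2,0],
    [-200,-9,-2,2.7,0],
    [-224,-10,0,2.7,0],
    [-233,-10.2,10,2.7,0],
    [-235.7,-10.2,40,2.7,0],
    [-235.7,-10.2,70,2.7,0],
    [-235.7,-10.2,83,2.7,0],
    [-235.7,-10.2,85.5,2.7,0],
    [-235.7,-10.2,85.5,2.7,0],
    [-235.7,-10.2,85.5,2.7,0]
  ]
}}

```text
t: 17.53
eef_pos: [0.5161, -0.0248, 0.0786]
tool_rot: [-0.0, 0.694, 0.72, -0.0]
contact_force: [0.7, -0.2, 0.3]
gripper_width: 1.004
```

Run:
```python
from h import *
go([.5154,-.0242,.0775],92.2)
```

```text
from [ 0.5161 -0.0248  0.0786] yaw 92.13 zaxis [-4.e-04 -4.e-04 -1.e+00] -> d [ 0.7 -0.7  1.1] spin -0.07 t 17.5333 F [ 0.69 -0.17  0.3 ] w 1.004
```

Emit:
{"fn": "step_arm", "kwargs": {
  "targets": [
    [0.7,-0.7,1,0,0.5],
    [0.7,-0.7,1,0,0.5],
    [0.7,-0.7,1,0,0.5],
    [0.7,-0.7,1,0,0.55],
    [0.7,-0.7,1,0,0.6],
    [0.7,-0.7,1,0,0.65],
    [0.7,-0.7,1,0,0.7],
    [0.7,-0.7,1,0,0.75],
    [0.7,-0.7,1,0,0.75]
  ],
  "newtons": 20
}}

```text
t: 18.28
eef_pos: [0.5159, -0.0238, 0.0779]
tool_rot: [0.0, 0.694, 0.72, 0.0]
contact_force: [-0.7, -0.3, 6.6]
gripper_width: 0.368
```

Emit:
{"fn": "step_arm", "kwargs": {
  "targets": [
    [0,-0.8,0,0,0.75],
    [0,-1.6,0,0,0.75],
    [0,-2.4,0,0,0.75],
    [0,-2.8,0,0,0.75],
    [0,-2.8,0,0,0.75]
  ]
}}

```text
t: 18.7
eef_pos: [0.5135, -0.0239, 0.0778]
tool_rot: [0.001, 0.694, 0.72, 0.001]
contact_force: [1.8, -1.9, 4.8]
gripper_width: 0.368
```

Emit:
{"fn": "step_arm", "kwargs": {
  "targets": [
    [0,-0.4,0,0,0.75],
    [0,-0.8,0,0,0.75],
    [0,-0.8,0,0,0.75]
  ]
}}

```text
t: 18.95
eef_pos: [0.5127, -0.0239, 0.0779]
tool_rot: [0.001, 0.694, 0.72, 0.001]
contact_force: [1.7, -1.0, 5.5]
gripper_width: 0.372
```

Emit:
{"fn": "step_arm", "kwargs": {
  "targets": [
    [0,-0.4,0,0,0.75],
    [0,-0.8,0,0,0.75],
    [0,-0.8,0,0,0.75]
  ]
}}

```text
t: 19.2
eef_pos: [0.5119, -0.024, 0.0779]
tool_rot: [0.001, 0.694, 0.72, 0.001]
contact_force: [2.4, -1.5, 5.8]
gripper_width: 0.365
```

Emit:
{"fn": "step_arm", "kwargs": {
  "targets": [
    [0,-0.4,0,0,0.75],
    [0,-0.8,0,0,0.75],
    [0,-0.8,0,0,0.75]
  ]
}}

```text
t: 19.45
eef_pos: [0.5112, -0.024, 0.0779]
tool_rot: [0.001, 0.694, 0.72, 0.001]
contact_force: [2.7, -1.7, 5.1]
gripper_width: 0.363
```

Emit:
{"fn": "step_arm", "kwargs": {
  "targets": [
    [0,-0.4,0,0,0.75],
    [0,-0.8,0,0,0.75],
    [0,-0.8,0,0,0.75]
  ]
}}

```text
t: 19.7
eef_pos: [0.5107, -0.024, 0.0779]
tool_rot: [0.001, 0.694, 0.72, 0.001]
contact_force: [5.0, -2.1, 4.8]
gripper_width: 0.368
```

Emit:
{"fn": "step_arm", "kwargs": {
  "targets": [
    [0,1,0,0,0.75],
    [0,2,0,0,0.75],
    [0,3,0,0,0.75],
    [0,4,0,0,0.75],
    [0,5,0,0,0.75],
    [0,5.8,0,0,0.75],
    [0,5.8,0,0,0.75]
  ]
}}

```text
t: 20.28
eef_pos: [0.5146, -0.0239, 0.0778]
tool_rot: [-0.001, 0.694, 0.72, -0.0]
contact_force: [-1.4, -1.2, 13.3]
gripper_width: 0.371
```

Emit:
{"fn": "step_arm", "kwargs": {
  "targets": [
    [0,0.4,0,0,0.75],
    [0,0.8,0,0,0.75],
    [0,0.8,0,0,0.75]
  ]
}}

```text
t: 20.53
eef_pos: [0.5153, -0.0238, 0.0778]
tool_rot: [-0.001, 0.694, 0.72, -0.001]
contact_force: [-1.7, -1.8, 13.1]
gripper_width: 0.373
```

Emit:
{"fn": "step_arm", "kwargs": {
  "targets": [
    [0,0.4,0,0,0.75],
    [0,0.8,0,0,0.75],
    [0,0.8,0,0,0.75]
  ]
}}

```text
t: 20.78
eef_pos: [0.516, -0.0237, 0.0778]
tool_rot: [-0.001, 0.694, 0.72, -0.0]
contact_force: [-1.8, -1.4, 13.0]
gripper_width: 0.369
```

Emit:
{"fn": "step_arm", "kwargs": {
  "targets": [
    [0,0.4,0,0,0.75],
    [0,0.8,0,0,0.75],
    [0,0.8,0,0,0.75]
  ]
}}

```text
t: 21.03
eef_pos: [0.5164, -0.0238, 0.0778]
tool_rot: [-0.001, 0.694, 0.72, -0.001]
contact_force: [-3.9, -0.9, 14.9]
gripper_width: 0.364
```

Emit:
{"fn": "step_arm", "kwargs": {
  "targets": [
    [0,0.4,0,0,0.75],
    [0,0.8,0,0,0.75],
    [0,0.8,0,0,0.75]
  ]
}}

```text
t: 21.28
eef_pos: [0.5167, -0.0237, 0.0778]
tool_rot: [-0.001, 0.694, 0.72, -0.001]
contact_force: [-4.8, -2.3, 17.5]
gripper_width: 0.366
```

Emit:
{"fn": "step_arm", "kwargs": {
  "targets": [
    [0,0.4,0,0,0.75],
    [0,0.8,0,0,0.75],
    [0,0.8,0,0,0.75]
  ]
}}

```text
t: 21.53
eef_pos: [0.5171, -0.0238, 0.0778]
tool_rot: [-0.002, 0.694, 0.72, -0.001]
contact_force: [-5.6, -1.8, 19.1]
gripper_width: 0.365
```

Emit:
{"fn": "step_arm", "kwargs": {
  "targets": [
    [0,-0.8,0,0,0.75],
    [0,-1.6,0,0,0.75],
    [0,-2.4,0,0,0.75],
    [0,-2.4,0,0,0.75]
  ]
}}

```text
t: 21.87
eef_pos: [0.516, -0.0238, 0.0778]
tool_rot: [-0.001, 0.694, 0.72, -0.0]
contact_force: [-1.3, -3.1, 13.0]
gripper_width: 0.364
```

Emit:
{"fn": "step_arm", "kwargs": {
  "targets": [
    [0,0,0,0,0.6],
    [0,0,0,0,0.4],
    [0,0,0,0,0.2],
    [0,0,0,0,0],
    [0,0,0,0,0],
    [0,0,-15,0,0],
    [0,0,-45,0,0],
    [0,0,-80,0,0],
    [0,0,-95,0,0],
    [0,0,-95,0,0]
  ]
}}

```text
t: 22.7
eef_pos: [0.519, -0.0235, 0.1758]
tool_rot: [0.002, 0.694, 0.72, 0.003]
contact_force: [0.8, -0.4, 0.3]
gripper_width: 0.996
```

Run:
```python
from h import *
c=cam('wrist','w7.png'); P=cloud(c).reshape(-1,3)
ang=np.radians(2.3);a=np.array([np.cos(ang),np.sin(ang)]);d=P[:,:2]-[.5316,-.0237];s=d@a*1e3;n=d@[-a[1],a[0]]*1e3
m=(abs(n)<18)&(P[:,2]>.087)&(P[:,2]<.098)&(s>-40)&(s<15)
h,e=np.histogram(s[m],bins=np.arange(-25,5,1));print([(int(a),int(b)) for a,b in zip(e,h)])
go([.5112,-.2235,.16],80.8)
```

```text
[(-25, 0), (-24, 0), (-23, 62), (-22, 55), (-21, 58), (-20, 49), (-19, 48), (-18, 55), (-17, 50), (-16, 51), (-15, 54), (-14, 52), (-13, 50), (-12, 54), (-11, 53), (-10, 47), (-9, 46), (-8, 54), (-7, 53), (-6, 47), (-5, 45), (-4, 50), (-3, 12), (-2, 0), (-1, 0), (0, 36), (1, 33), (2, 42), (3, 35)]
from [ 0.5179 -0.0233  0.1739] yaw 92.17 zaxis [ 3.4e-03  9.0e-04 -1.0e+00] -> d [-199.8  -14.3   13.7] spin 11.37 t 22.75 F [-0.71  0.25 -0.52] w 1.001
```

Emit:
{"fn": "step_arm", "kwargs": {
  "targets": [
    [-15,-1,-5,1,0],
    [-45,-3,-5,3,0],
    [-80,-6,-5,5,0],
    [-115,-8,-3,7,0.1],
    [-150,-11,0,9,0.2],
    [-178,-13,0,11,0.25],
    [-193,-14,5,11.4,0.25],
    [-199,-14.3,10,11.4,0.25],
    [-199.8,-14.3,13.7,11.4,0.25],
    [-199.8,-14.3,13.7,11.4,0.25],
    [-199.8,-14.3,13.7,11.4,0.25]
  ]
}}

```text
t: 23.67
eef_pos: [0.5099, -0.222, 0.1578]
tool_rot: [-0.001, 0.761, 0.649, -0.0]
contact_force: [0.1, 1.7, 0.1]
gripper_width: 0.747
```

Run:
```python
from h import *
c=cam('wrist','w8.png'); P=cloud(c).reshape(-1,3)
q=P[(abs(P[:,0]-.51)<.025)&(abs(P[:,1]+.223)<.03)&(P[:,2]>.077)&(P[:,2]<.084)]; print('spacer top',cv2.minAreaRect(q[:,:2].astype(np.float32)*1000),len(q),q[:,2].mean())
go([.5112,-.2235,.071],80.8)
```

```text
spacer top ((511.32904052734375, -223.9620361328125), (39.67104721069336, 10.64273452758789), 80.60184478759766) 1094 0.08062911648212717
from [ 0.5102 -0.222   0.1582] yaw 80.9 zaxis [-0.001  0.001 -1.   ] -> d [-1.4  1.3 87.2] spin 0.1 t 23.7167 F [-0.11 -0.18 -0.29] w 0.75
```

View pics/w8.png

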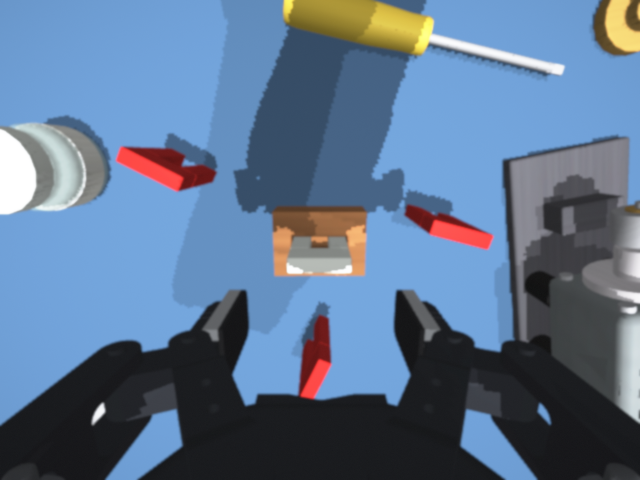

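Emit:
{"fn": "step_arm", "kwargs": {
  "targets": [
    [-1,1,20,0,0.25],
    [-1.6,1.3,50,0.1,0.25],
    [-1.6,1.3,75,0.1,0.25],
    [-1.6,1.3,85,0.1,0.25],
    [-1.6,1.3,87.2,0.1,0.25],
    [-1.6,1.3,87.2,0.1,0.25],
    [-1.6,1.3,87.2,0.1,0.25]
  ]
}}

```text
t: 24.3
eef_pos: [0.5121, -0.2255, 0.0727]
tool_rot: [0.001, 0.762, 0.647, 0.001]
contact_force: [-0.5, -0.5, 0.0]
gripper_width: 0.747
```

Run:
```python
from h import *
go([.5113,-.2238,.071],80.8)
```

```text
from [ 0.5121 -0.2255  0.0727] yaw 80.68 zaxis [ 1.8e-03 -4.0e-04 -1.0e+00] -> d [ 1.6 -1.1  1.7] spin -0.12 t 24.3 F [-0.49 -0.49  0.01] w 0.747
```

Emit:
{"fn": "step_arm", "kwargs": {
  "targets": [
    [1.6,-1,1.7,0,0.35],
    [1.6,-1,1.7,0,0.42],
    [1.6,-1,1.7,0,0.47],
    [1.6,-1,1.7,0,0.52],
    [1.6,-1,1.7,0,0.57],
    [1.6,-1,1.7,0,0.62],
    [1.6,-1,1.7,0,0.65],
    [1.6,-1,1.7,0,0.65],
    [1.6,-1,1.7,0,0.65]
  ],
  "newtons": 35
}}

```text
t: 25.05
eef_pos: [0.5108, -0.2238, 0.0704]
tool_rot: [0.0, 0.762, 0.647, 0.0]
contact_force: [-0.8, 1.2, 6.4]
gripper_width: 0.459
```

Run:
```python
from h import *
go([.5113,-.2238,.071],80.8)
```

```text
from [ 0.5108 -0.2238  0.0704] yaw 80.65 zaxis [ 8.e-04  2.e-04 -1.e+00] -> d [ 0.1  0.5 -0.6] spin -0.15 t 25.05 F [-0.79  1.16  6.44] w 0.459
```

Emit:
{"fn": "step_arm", "kwargs": {
  "targets": [
    [0,0,-3,0,0.65],
    [0,0,-10,0,0.65],
    [0,0,-20,0,0.65],
    [0,0,-32,0,0.65],
    [0,0,-50,0,0.65],
    [0,0,-80,0,0.65],
    [0,0,-105,0,0.65],
    [0,0,-118,0,0.65],
    [0,0,-120,0,0.65],
    [0,0,-120,0,0.65]
  ]
}}

```text
t: 25.88
eef_pos: [0.5109, -0.2239, 0.1912]
tool_rot: [0.001, 0.762, 0.647, 0.001]
contact_force: [-0.1, 0.3, -1.2]
gripper_width: 0.464
```

Run:
```python
from h import *
c=cam('wrist','w9.png'); P=cloud(c).reshape(-1,3)
o=bot.get_obs();R=rot(o);T=(P-o['eef_pos'])@R*1e3
im=c['frame'].reshape(-1,3)
m=(abs(T[:,0])<22)&(T[:,2]>-15)&(T[:,2]<70)&(abs(T[:,1])<30)
for z0 in range(-15,70,6):
    q=T[m&(T[:,2]>=z0)&(T[:,2]<z0+6)]
    if len(q)>5: print(z0,len(q),np.percentile(q,[2,98],axis=0).round(1).tolist())
go([.527,.2135,.19],94.8)
```

```text
-15 3253 [[-20.0, -8.7, -14.1], [19.6, 8.2, -9.3]]
-9 985 [[-20.9, -9.0, -8.9], [20.8, 11.5, -3.1]]
-3 799 [[-21.0, -9.0, -2.9], [21.0, -2.7, 2.8]]
3 734 [[-21.0, -9.0, 3.1], [21.1, -2.8, 8.9]]
9 496 [[-21.1, -9.0, 9.1], [21.1, -2.6, 14.9]]
15 332 [[-20.0, -5.6, 15.1], [19.4, -2.2, 20.9]]
21 304 [[-19.3, -3.8, 21.1], [18.7, 1.1, 26.9]]
27 257 [[-19.3, -3.8, 27.2], [18.8, 2.9, 32.8]]
33 244 [[-19.4, -3.8, 33.2], [19.0, 1.6, 38.8]]
39 218 [[-19.1, -3.7, 39.1], [18.7, 3.0, 44.8]]
45 200 [[-19.2, -3.7, 45.2], [18.8, 1.9, 50.9]]
51 179 [[-19.3, -3.7, 51.1], [18.8, 3.2, 56.8]]
57 30 [[-18.8, -3.3, 57.0], [18.0, -2.5, 58.3]]
from [ 0.5102 -0.2235  0.19  ] yaw 80.67 zaxis [ 4.e-04  3.e-04 -1.e+00] -> d [ 4.34e+02 -5.43e+01  1.00e-01] spin -14.13 t 25.9333 F [-0.38 -0.55 -1.29] w 0.46
```

View pics/w9.png

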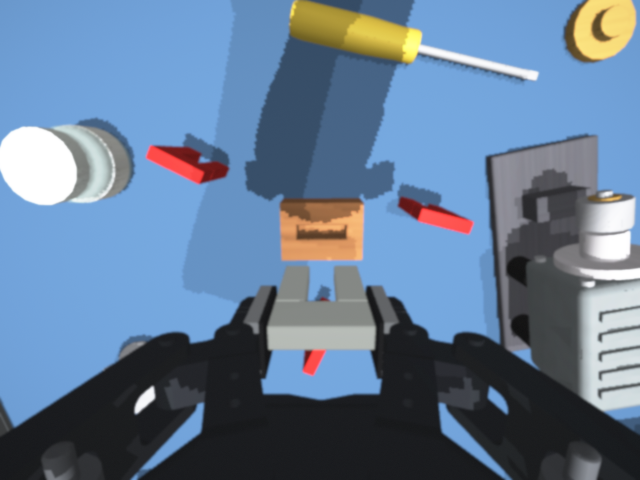

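Emit:
{"fn": "step_arm", "kwargs": {
  "targets": [
    [15,-2,0,0,0.65],
    [45,-6,0,-1,0.65],
    [80,-10,0,-2.5,0.65],
    [118,-15,0,-4,0.65],
    [156,-20,0,-5.5,0.65],
    [194,-24,0,-7,0.65],
    [232,-29,0,-8.5,0.65],
    [270,-34,0,-10,0.65],
    [308,-39,0,-11.5,0.65],
    [346,-43,0,-13,0.65],
    [380,-48,0,-14.1,0.65],
    [408,-51,0,-14.1,0.65],
    [426,-53,5,-14.1,0.65],
    [433,-54.2,9,-14.1,0.65],
    [434,-54.3,10,-14.1,0.65],
    [434,-54.3,10,-14.1,0.65],
    [434,-54.3,10,-14.1,0.65],
    [434,-54.3,10,-14.1,0.65]
  ]
}}

```text
t: 27.43
eef_pos: [0.5275, 0.2112, 0.1798]
tool_rot: [0.0, 0.678, 0.735, -0.0]
contact_force: [-0.9, -0.8, -1.3]
gripper_width: 0.462
```

```bash
cat > m.py <<'E'
from h import *
import sys
c=cam('wrist',sys.argv[1]); P=cloud(c).reshape(-1,3)
o=bot.get_obs();R=rot(o);T=(P-o['eef_pos'])@R*1e3
ang=np.radians(4.8);a=np.array([np.cos(ang),np.sin(ang)]);d=P[:,:2]-[.535,.2110];s=d@a*1e3;n=d@[-a[1],a[0]]*1e3
m=(abs(n)<20)&(P[:,2]>.085)&(P[:,2]<.096)&(s>-45)&(s<18)
h,e=np.histogram(s[m],bins=np.arange(-40,15,1));print([(int(a),int(b)) for a,b in zip(e,h)])
for lo,hi in [(-32,-16),(1,12)]:
    q=m&(s>lo)&(s<hi)
    if q.sum(): print(lo,hi,'n',n[q].min(),n[q].max())
q=(abs(T[:,0])<22)&(T[:,2]>25)&(T[:,2]<60)&(abs(T[:,1])<12)
if q.sum(): print('spacer feet tool', np.percentile(T[q],[2,98],axis=0).round(1).tolist(), 's front',np.percentile(s[q],2).round(1),'n',np.percentile(n[q],[1,99]).round(1),q.sum())
go([.527,.2136,.180],94.8)
E
python3 m.py w10.png
```

```text
[(-40, 0), (-39, 0), (-38, 0), (-37, 0), (-36, 0), (-35, 3), (-34, 79), (-33, 60), (-32, 68), (-31, 56), (-30, 63), (-29, 62), (-28, 60), (-27, 65), (-26, 62), (-25, 59), (-24, 59), (-23, 61), (-22, 59), (-21, 60), (-20, 59), (-19, 58), (-18, 57), (-17, 64), (-16, 53), (-15, 60), (-14, 18), (-13, 0), (-12, 0), (-11, 0), (-10, 0), (-9, 0), (-8, 0), (-7, 0), (-6, 0), (-5, 0), (-4, 0), (-3, 0), (-2, 0), (-1, 1), (0, 54), (1, 40), (2, 30), (3, 34), (4, 32), (5, 40), (6, 27), (7, 33), (8, 31), (9, 38), (10, 32), (11, 36), (12, 29), (13, 36)]
-32 -16 n -10.495855100235614 15.572779710474368
1 12 n -7.7467928453474855 7.7408487742635765
spacer feet tool [[-19.8, -4.7, 25.4], [18.4, 1.9, 58.2]] s front -12.0 n [-19.1  19.8] 1292
from [0.5276 0.2115 0.1799] yaw 94.61 zaxis [ 1.e-04 -4.e-04 -1.e+00] -> d [ 2.1 -0.4 -0.1] spin -0.19 t 27.4833 F [ 0.24  0.14 -0.51] w 0.462
```

View pics/w10.png

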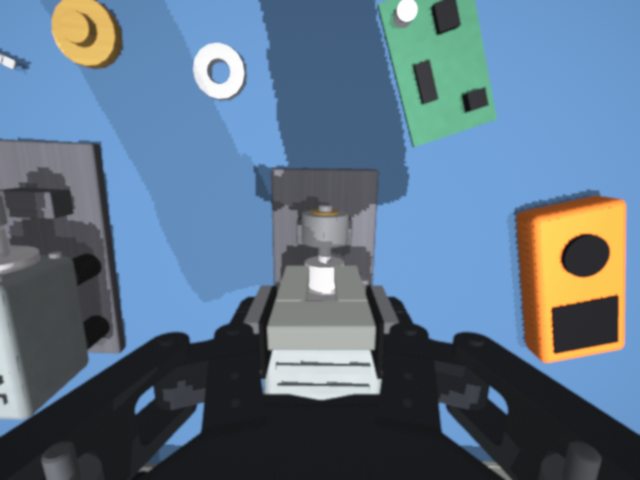

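Emit:
{"fn": "step_arm", "kwargs": {
  "targets": [
    [1,0,5,-0.2,0.65],
    [2.1,0,12,-0.2,0.65],
    [2.1,0,18,-0.2,0.65],
    [2.1,0,20,-0.2,0.65],
    [2.1,0,20,-0.2,0.65],
    [2.1,0,20,-0.2,0.65]
  ]
}}

```text
t: 27.98
eef_pos: [0.527, 0.2153, 0.1595]
tool_rot: [-0.0, 0.676, 0.737, -0.0]
contact_force: [-0.2, -0.4, -0.3]
gripper_width: 0.457
```

```bash
python3 m.py w11.png
```

```text
[(-40, 0), (-39, 0), (-38, 0), (-37, 0), (-36, 0), (-35, 5), (-34, 100), (-33, 71), (-32, 77), (-31, 75), (-30, 77), (-29, 64), (-28, 78), (-27, 75), (-26, 72), (-25, 73), (-24, 74), (-23, 67), (-22, 74), (-21, 69), (-20, 72), (-19, 76), (-18, 70), (-17, 66), (-16, 69), (-15, 69), (-14, 23), (-13, 0), (-12, 0), (-11, 0), (-10, 0), (-9, 0), (-8, 0), (-7, 0), (-6, 0), (-5, 0), (-4, 0), (-3, 0), (-2, 0), (-1, 0), (0, 57), (1, 44), (2, 36), (3, 35), (4, 38), (5, 39), (6, 38), (7, 37), (8, 40), (9, 43), (10, 38), (11, 35), (12, 38), (13, 43)]
-32 -16 n -10.721641177141027 15.916443405175142
1 12 n -3.2450291101575055 12.134707586878381
spacer feet tool [[-19.6, -4.8, 25.6], [18.6, 1.5, 58.6]] s front -12.2 n [-15.  24.] 1301
from [0.5272 0.2154 0.1598] yaw 94.96 zaxis [ 0.e+00 -1.e-04 -1.e+00] -> d [ -1.8  -0.3 -20.2] spin 0.16 t 28.0333 F [ 0.64  0.28 -0.35] w 0.463
```

View pics/w11.png

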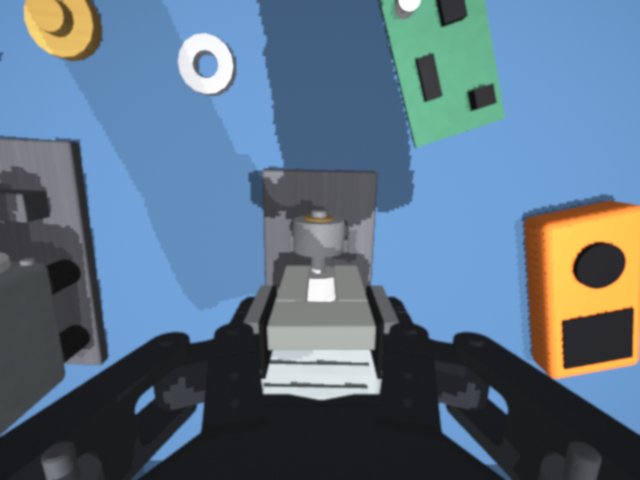

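Emit:
{"fn": "step_arm", "kwargs": {
  "targets": [
    [-1,0,0,0.1,0.65],
    [-1.8,0,0,0.1,0.65],
    [-1.8,0,0,0.1,0.65],
    [-1.8,0,0,0.1,0.65],
    [-1.8,0,0,0.1,0.65],
    [-1.8,0,0,0.1,0.65]
  ]
}}

```text
t: 28.53
eef_pos: [0.5273, 0.2137, 0.1598]
tool_rot: [-0.0, 0.676, 0.736, 0.0]
contact_force: [-0.4, -1.3, -0.8]
gripper_width: 0.458
```

```bash
python3 m.py w12.png | tail -4
```

```text
-32 -16 n -10.687176445784132 16.084295633026752
1 12 n -4.953250258364658 10.45537250019304
spacer feet tool [[-19.5, -4.5, 25.5], [18.7, 1.8, 58.1]] s front -12.0 n [-16.5  22.4] 1282
from [0.5273 0.2136 0.1598] yaw 94.86 zaxis [ 0.  0. -1.] -> d [ -0.   -0.3 -20.2] spin 0.06 t 28.5833 F [-0.57  0.2  -0.1 ] w 0.462
```

Run:
```python
from h import *
c=load('wrist');cv2.imwrite('pics/w12c.png',cv2.resize(c['frame'][190:370,230:410,::-1],None,fx=3.3,fy=3.3,interpolation=cv2.INTER_CUBIC))
```

```text
(no output)
```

View pics/w12c.png

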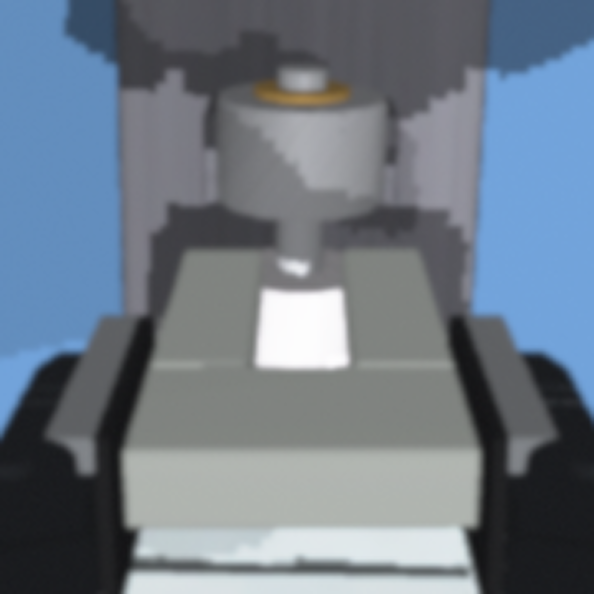

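Emit:
{"fn": "step_arm", "kwargs": {
  "targets": [
    [0,0,4,0,0.65],
    [0,0,9,0,0.65],
    [0,0,14,0,0.65],
    [0,0,18,0,0.65],
    [0,0,18,0,0.65]
  ]
}}

```text
t: 29.0
eef_pos: [0.5265, 0.2133, 0.1405]
tool_rot: [-0.0, 0.676, 0.736, -0.001]
contact_force: [-0.4, -0.5, -0.4]
gripper_width: 0.459
```

Emit:
{"fn": "step_arm", "kwargs": {
  "targets": [
    [0,0,4,0,0.65],
    [0,0,9,0,0.65],
    [0,0,14,0,0.65],
    [0,0,18,0,0.65],
    [0,0,18,0,0.65]
  ]
}}

```text
t: 29.42
eef_pos: [0.5266, 0.2134, 0.1227]
tool_rot: [-0.0, 0.676, 0.736, -0.001]
contact_force: [-0.1, -0.4, -1.2]
gripper_width: 0.465
```

Emit:
{"fn": "step_arm", "kwargs": {
  "targets": [
    [0,0.4,5,0,0.65],
    [0,0.4,11,0,0.65],
    [0,0.4,17,0,0.65],
    [0,0.4,22,0,0.65],
    [0,0.4,23,0,0.65],
    [0,0.4,23,0,0.65],
    [0,0.4,23,0,0.65]
  ]
}}

```text
t: 30.0
eef_pos: [0.5277, 0.2136, 0.1008]
tool_rot: [-0.0, 0.677, 0.736, -0.0]
contact_force: [-0.5, -0.3, -1.3]
gripper_width: 0.461
```

Run:
```python
from h import *
go([.527,.2136,.0955],94.8)
c=cam('wrist','w13.png')
c=cam('side')
cv2.imwrite('pics/s13.png',cv2.resize(c['frame'][150:250,290:420,::-1],None,fx=5,fy=5,interpolation=cv2.INTER_CUBIC))
```

```text
from [0.5277 0.2136 0.1008] yaw 94.85 zaxis [-1.e-04 -1.e-04 -1.e+00] -> d [ 0.  -0.7  5.3] spin 0.05 t 30.0 F [-0.52 -0.26 -1.33] w 0.461
```

View pics/w13.png

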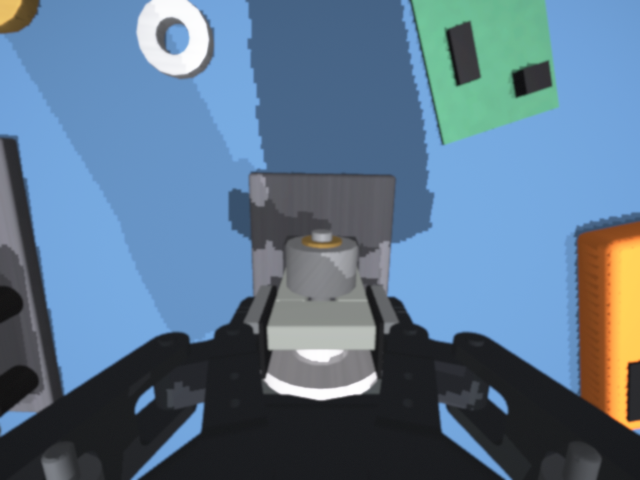

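View pics/s13.png

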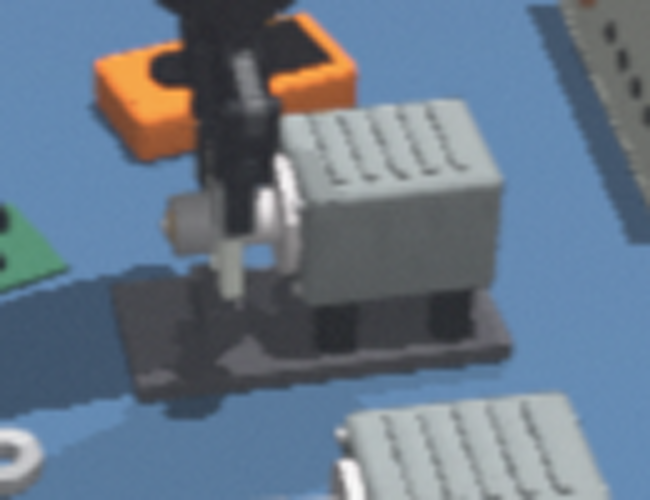

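Spacer straddles the shaft, feet about 5 mm above the saddle. Lowering the rest gently.

Emit:
{"fn": "step_arm", "kwargs": {
  "targets": [
    [0,-0.4,1.5,0,0.65],
    [0,-0.4,3,0,0.65],
    [0,-0.4,4.5,0,0.65],
    [0,-0.4,4.5,0,0.65],
    [0,-0.4,4.5,0,0.65]
  ]
}}

```text
t: 30.52
eef_pos: [0.5272, 0.2136, 0.0962]
tool_rot: [-0.0, 0.676, 0.736, -0.0]
contact_force: [-0.6, 0.2, -0.7]
gripper_width: 0.464
```

Emit:
{"fn": "step_arm", "kwargs": {
  "targets": [
    [0,0,0.5,0,0.65],
    [0,0,1,0,0.65],
    [0,0,1,0,0.65],
    [0,0,1,0,0.65]
  ]
}}

```text
t: 30.85
eef_pos: [0.5273, 0.2137, 0.0955]
tool_rot: [0.0, 0.677, 0.736, 0.0]
contact_force: [0.3, -0.6, 1.0]
gripper_width: 0.462
```

Emit:
{"fn": "step_arm", "kwargs": {
  "targets": [
    [0,0,0.5,0,0.65],
    [0,0,0.8,0,0.65],
    [0,0,0.8,0,0.65]
  ]
}}

```text
t: 31.1
eef_pos: [0.5275, 0.2137, 0.0954]
tool_rot: [-0.0, 0.677, 0.736, 0.0]
contact_force: [-2.3, 0.2, 8.6]
gripper_width: 0.462
```

Emit:
{"fn": "step_arm", "kwargs": {
  "targets": [
    [0,0,-0.5,0,0.62],
    [0,0,-0.5,0,0.55],
    [0,0,-0.5,0,0.45],
    [0,0,-0.5,0,0.35],
    [0,0,-0.5,0,0.2],
    [0,0,-0.5,0,0.2],
    [0,0,-15,0,0.2],
    [0,0,-45,0,0.2],
    [0,0,-80,0,0.2],
    [0,0,-90,0,0.2],
    [0,0,-90,0,0.2],
    [0,0,-90,0,0.2]
  ]
}}

```text
t: 32.1
eef_pos: [0.5274, 0.2138, 0.1847]
tool_rot: [0.0, 0.676, 0.737, 0.001]
contact_force: [0.2, 0.4, -0.8]
gripper_width: 0.801
```

Run:
```python
from h import *
c=cam('wrist','w14.png'); P=cloud(c).reshape(-1,3)
ang=np.radians(4.8);a=np.array([np.cos(ang),np.sin(ang)]);d=P[:,:2]-[.535,.2110];s=d@a*1e3;n=d@[-a[1],a[0]]*1e3
q=P[(abs(n)<26)&(abs(s+7)<15)&(P[:,2]>.1)&(P[:,2]<.112)]
print('spacer top',len(q),q[:,2].mean(),cv2.minAreaRect(q[:,:2].astype(np.float32)*1000))
m=(abs(n)<26)&(P[:,2]>.085)&(P[:,2]<.112)&(s>-45)&(s<18)
for lo in range(-36,12,1):
    q=m&(s>=lo)&(s<lo+1)
    if q.sum(): print(lo,q.sum(),P[q,2].max().round(4),end='; ')
c=cam('side'); cv2.imwrite('pics/s14.png',cv2.resize(c['frame'][150:250,290:420,::-1],None,fx=5,fy=5,interpolation=cv2.INTER_CUBIC))
print(); go([.51,.09,.25],94)
```

```text
spacer top 1135 0.10532552816992258 ((528.2144775390625, 213.25523376464844), (10.514083862304688, 39.556190490722656), 4.730181694030762)
-36 1 0.0861; -35 6 0.0855; -34 69 0.0918; -33 59 0.0928; -32 62 0.0928; -31 61 0.0925; -30 58 0.0929; -29 63 0.0929; -28 55 0.0927; -27 60 0.0927; -26 55 0.0923; -25 64 0.0923; -24 51 0.0928; -23 62 0.092; -22 55 0.093; -21 58 0.0927; -20 52 0.0927; -19 62 0.0923; -18 55 0.0926; -17 59 0.0924; -16 53 0.0929; -15 48 0.0929; -14 23 0.0907; -12 572 0.1072; -11 118 0.1079; -10 105 0.1075; -9 91 0.1075; -8 102 0.1074; -7 93 0.107; -6 104 0.1074; -5 87 0.107; -4 104 0.1074; -3 78 0.107; -2 55 0.106; 4 18 0.0903; 5 41 0.0905; 6 43 0.0907; 7 36 0.0903; 8 41 0.0898; 9 46 0.0904; 10 40 0.0902; 11 41 0.0902; 
from [0.5264 0.2134 0.1832] yaw 94.87 zaxis [-0.0019 -0.001  -1.    ] -> d [-121.6  -26.9  -66.7] spin 0.87 t 32.2 F [ 0.5   0.02 -0.8 ] w 0.797
```

View pics/w14.png

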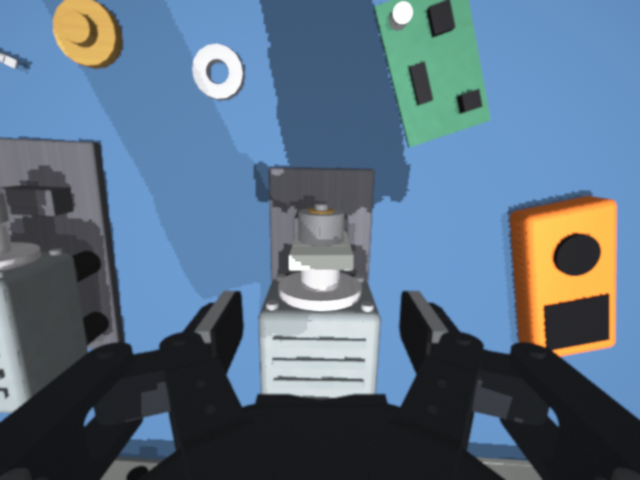

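View pics/s14.png

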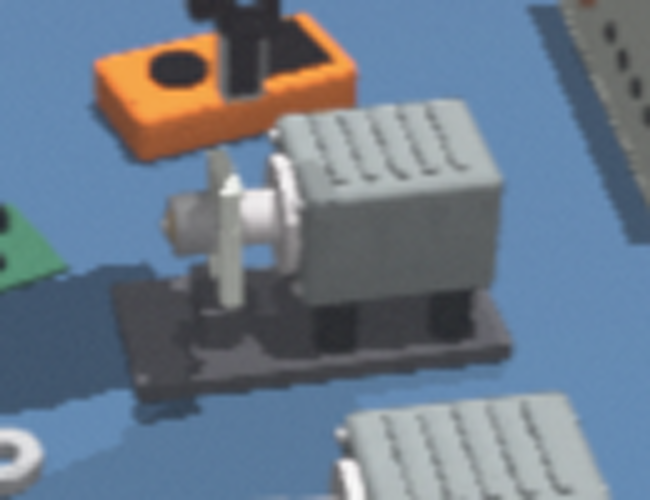

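Run:
```python
from h import *
c=load('side'); cv2.imwrite('pics/fin.png',c['frame'][:,:,::-1])
print(bot.get_obs()['contact_force'],bot.get_obs()['t']); print(bot.hand_in())
```

```text
[ 0.4979942   0.01535737 -0.80237072] 32.2
the job is handed in; nothing more can be done
None
```

View pics/fin.png

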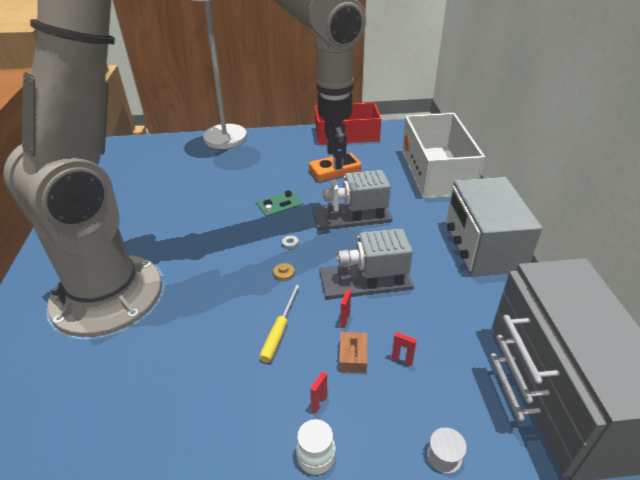

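The worn unit is the far one (y ≈ +0.21). Its shaft is pulled right out with the white spacer set over it. The near unit (y ≈ −0.02) is sound, and its shaft is pushed right in. I handed the job in at 32.2 s.

- **Feeling the float:** I pushed both shafts in by their hubs, then pulled each out. The far one travelled about 12 mm before its stop, the near one about 4.7 mm. The readings along the shaft never passed 7.6 N, against the 15 N limit. While gripping a hub the wrist also read up to 19 N vertically.
- **Spacer:** the last wrist picture shows it upright with its top at 105 mm, so its feet are on the saddle. It is centred with about 2 mm clear on each side of the 14 mm gap.
- **Sound unit:** its gap measured 2.8 mm after the final push, close to the 3 mm for right in.
- **Other things:** the final side picture shows the loose objects and the red look-alikes where they were, and the gripper stands clear above the far unit.

No final check failed. While positioning over the far unit, the spacer first came out about 2 mm to one side, because I had read the arm before it settled. I corrected that before lowering it.

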